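# Count soil tins in a bench gamma counter

## Task

Run the lidded soil tins through the bench counter. First take the background count: while the turret is still empty, slide the shield cover fully home over the loading port and press the blue membrane key until it registers. Then open the cover, stand every lidded tin from the worktop upright in a place of its own on the turret, turning the knob to the next click each time to bring an empty place under the port, slide the cover fully home again with the turret resting on a click, and press the green key until it registers; press the keys firmly but without leaning hard on them, and leave the other things on the bench where they are.

Things in the scene. Friction and masses are not known exactly. Their poses are not given: they have to be found in the camera images.
- counter: white bench counter, fixed to the worktop, 260 mm deep (x), 354 mm wide (y), its 5 mm top plate's surface 76 mm above the worktop. Origin on the worktop under the turret axis; at yaw 0 x points away from the robot, y to the left; housing from x -137 to +123, y -142 to +212 mm. Loading port in front of the knob; black keypad with a green and a blue key and a display on the right (-y)
- port (a point): centre of the loading port, at the level of the top plate (76 mm up): a rectangular opening 90 mm (counter's x) by 124 mm (counter's y) through the 5 mm top plate, 75 mm in front (-x) of the turret axis
- cover (a joint): how far the grey shield cover is open, m: 0 = fully home over the port, at its end stop; 0.140 = fully open, slid to the counter's +y (left). Stiff rails (about 3 N) hold it where it is left. A flat plate 100 by 132 mm, its top 7 mm above the top plate, between two rails 8 mm high; the port is clear for a gripper from 0.135 on
- cover_grip (a point): centre of the top of the cover's black grip bar: 62 mm long along the counter's x, 12 mm thick along its y, 20 mm high (its top is 104.5 mm above the worktop); pinch it along y from above. Moves with the cover; right above the port centre when the cover is home
- turret (a joint): angle of the turret, rad, counter-clockwise from above; a spring clicks it into place at every quarter turn (multiples of 1.571): let go within 0.6 rad of a click, it goes there by itself; up to 0.3 N m to turn it. Stops at -6.5 and 6.5. At 0 nest_0 stands under the port, at 1.571 nest_1, at 3.142 nest_2, at 4.712 or -1.571 nest_3, and so on. It starts near 0
- knob (a point): centre of the top face of the turret's black fluted knob: a cylinder 40 mm in diameter, from 84 to 115 mm above the worktop, on the turret axis above the top plate (the cover's rail, up to 84 mm, runs 18 mm from the axis, so keep fingertips above it), coaxial with the counter's origin
- nest_0 (a point): centre of one of the four places of the turret, on the deck a tin stands on (28 mm above the worktop), 75 mm from the turret axis, z up; turns with the turret. A rubber pad between four pointed pins 14 mm high that leave a tin 4 to 7 mm of play; they stand diagonally (45 degrees to the radius), so fingers have room beside the tin on the line across the radius
- nest_1 (a point): centre of one of the four places of the turret, on the deck a tin stands on (28 mm above the worktop), 75 mm from the turret axis, z up; turns with the turret. A rubber pad between four pointed pins 14 mm high that leave a tin 4 to 7 mm of play; they stand diagonally (45 degrees to the radius), so fingers have room beside the tin on the line across the radius
- nest_2 (a point): centre of one of the four places of the turret, on the deck a tin stands on (28 mm above the worktop), 75 mm from the turret axis, z up; turns with the turret. A rubber pad between four pointed pins 14 mm high that leave a tin 4 to 7 mm of play; they stand diagonally (45 degrees to the radius), so fingers have room beside the tin on the line across the radius
- nest_3 (a point): centre of one of the four places of the turret, on the deck a tin stands on (28 mm above the worktop), 75 mm from the turret axis, z up; turns with the turret. A rubber pad between four pointed pins 14 mm high that leave a tin 4 to 7 mm of play; they stand diagonally (45 degrees to the radius), so fingers have room beside the tin on the line across the radius
- blue_key: blue membrane key (background count), 36 mm square, nearly flush. Origin at the centre of its top face, 79.5 mm above the worktop, z up. Only 0.8 mm travel against a stiff spring (about 5 N to the bottom); it registers when fingertips press it with more than 4 N for 0.2 s; over 40 N spoils it
- green_key: green membrane key (start of the sample count), same size and behaviour as the blue one, 66 mm nearer to the front
- tin_a: round aluminium soil tin with its lid pressed on, 64 mm diameter (67 over the bead of the lid), 38 mm high, about 50 g; rigid, the lid does not come off. Origin at the centre of its underside, z up. One of up to four alike; two or three are there, the others are absent
- tin_b: round aluminium soil tin with its lid pressed on, 64 mm diameter (67 over the bead of the lid), 38 mm high, about 50 g; rigid, the lid does not come off. Origin at the centre of its underside, z up. One of up to four alike; two or three are there, the others are absent
- tin_c: round aluminium soil tin with its lid pressed on, 64 mm diameter (67 over the bead of the lid), 38 mm high, about 50 g; rigid, the lid does not come off. Origin at the centre of its underside, z up. One of up to four alike; two or three are there, the others are absent
- tin_d: round aluminium soil tin with its lid pressed on, 64 mm diameter (67 over the bead of the lid), 38 mm high, about 50 g; rigid, the lid does not come off. Origin at the centre of its underside, z up. One of up to four alike; two or three are there, the others are absent
- beaker: clear plastic beaker, 54 mm wide, 70 mm high; bystander. Origin under its centre
- tape_roll: roll of tape lying flat, 100 mm wide, 25 mm high; bystander. Origin under its centre
- timer: yellow timer, 62 mm square, 18 mm high; bystander. Origin under its centre
- weight_500: brass weight, 38 mm wide, 71 mm high; bystander. Origin under its centre
Things that resemble listed ones, but are neither listed nor needed, are in the scene too. What is shaped like the tin_d but orange or yellow is not meant.

How it is judged:
By the outcome, as a careful person would: the job done as asked, in the order asked, and still so for the second after the job is handed in, with the robot touching nothing.
Of tin_a, tin_b, tin_c, tin_d only 2 to 3 are there at a start; the rules pass over those that are not, and their reading is None.
At some moment in a run one of tin_a, tin_b, tin_c, tin_d may be knocked a few centimetres aside while the robot is not near it.
Once in a run the grip may slacken for a moment while it holds something.
It also fails if it takes over 210 s, if anything falls off the work surface, if the arm or the gripper's body presses on something with over 40 N, if the wrist force passes 120 N, or if a joint passes its speed limit or range.

## Robot

A 6-joint arm with a two-finger parallel gripper is mounted at the origin on a cart in front of the work surface, level with it; the furniture and walls round the work are solid. World frame = base frame: x ahead of the robot, y to its left, z up, the work surface at z = 0. Lengths are in m, angles in rad, forces in N, time in s.
With the tool pointing down it reaches from about 0.3 to 0.875 m from the base axis. Payload 6.4 kg.
Tool frame: the origin (TCP) lies between the finger pads; the fingertips stand ctrl.tip_extent ahead of it and the grasp point (between the pads) is the TCP (ctrl.tip_extent is the distance from the TCP to the fingertips, in m); z points along the fingers, y is the line along which they close (so a half turn about z gives the same grasp; the last joint's range is limited). The gripper opens to 85 mm and grips with 20 to 120 N. Pads are 22 mm wide; open, the fingers measure 114 mm over their backs; the gripper's body (76 mm by 85 mm) begins 54 mm behind the grasp point. The pads swing forward as they close: fully open they stand 13 mm farther back than shut.
Start: joints at [-1.331, 0.181, 1.607, -0, 1.354, -0.206], TCP at [0.248, -0.519, 0.227] pointing down, gripper open.
Joint ranges: [-2.99, 2.99], [-0.89, 2.07], [0.3, 2.58], [-1.14, 4.28], [0, 2.63], [-3.12, 3.12]. Speed limits (rad/s): [2.57, 2.57, 3.01, 3.14, 3.14, 3.14].

## Interface

Orientations are given as a unit quaternion [w, x, y, z].
In Python, from bench import ctrl gives the robot as it stands.
- The arm moves only by the tool send_rows, never from a script. Its arguments are lists of equal length, an entry for each row: "dr": the turn, a rotation vector about the tool's x, y, z in units of 6 degrees (1.0 is 6 degrees), a list of three; "xyz": the shift along the tool's x, y, z in cm, a list of three; "jaw": the opening in per cent of the stroke, from 0 (shut) to 100 (fully open). In form: {"dr": [[wx, wy, wz], ...], "xyz": [[dx, dy, dz], ...], "jaw": [jaw, ...]}. A call has exactly 8 rows; each row is the pose to reach, as a shift and turn from the pose commanded when the call began, along the tool's axes at that moment; what a row does not reach only later rows make up. A row lasts 1/8 s, in which the tool goes at most 62.5 mm and 10.7 degrees, less where a joint would pass 70% of its speed; a pose out of reach is approached as far as the arm can. A call with a gripper value outside its range is refused whole. The fingers move at their own pace and stop on an object; the grip force is fixed at half the most. Time passes only in rows, so rows that repeat a pose let the fingers close, or fill a call up. It gives the time, the measured TCP pose, the force, the opening and the grip force at its end, in the units of the state.
- ctrl.get_obs(): the state, without advancing time (a new reading comes with each control period).
- ctrl.camera(name): name is "scene" or "top" or "wrist"; returns the picture (384x512x3 uint8, red, green, blue); there is no depth.
- ctrl.calibration(name): a dict with "camera_matrix" (3x3 intrinsics, pixels), "world_from_camera" (4x4, takes a point from camera to world coordinates). Camera axes: x right, y up, looking along -z (the intrinsics and any distortion apply to the point x, -y, -z); pixel columns grow to the right and rows downward; lengths in m; the calibration is good to about 2 mm. A picture is of the moment at which its call begins: read the wrist's pose just before it. calibration takes no time and is no camera call; for the wrist camera it gives the pose at the moment of the call.
- ctrl.hand_in(): hands the job in; it is judged then, once.
The state is a dict: "time_s": time; "q": joint angles; "dq": joint speeds; "joint_efforts": joint torques, N m; "eef_pos": TCP position; "eef_rot": TCP orientation; "wrist_force": force on the tool from outside, world axes, zero at the start; "torque": the same for the moment, N m; "opening": opening from 0.0 (shut) to 1.0 (fully open); "grasp_force": force on a finger pad.
Only numpy, scipy, OpenCV 4.12 (cv2) and the standard library are available. Lean on these libraries where they do the work, as an engineer would, in place of code of your own. Each camera call takes 0.05 s, during which the arm holds its last target. There are 200 camera calls.

## Working session

There is one attempt and no reset: what is moved stays moved. The work goes in short steps, Python scripts to look and compute and a tool call to move; the robot and the scene stay as the last step left them, time stands still between calls to the robot, and variables do not carry over. Pictures are saved under pics/ and viewed, at most 14 in all, crops included, and the job is handed in when it is done.

Besides the shell and the picture viewer there is one more tool, called after "Call:" as name(argument=value, ...) on one line, values as JSON. send_rows: Moves the arm, as the interface text tells. Its arguments: {"type":"object","properties":{"dr":{"type":"array","items":{"type":"array","items":{"type":"number"}}},"xyz":{"type":"array","items":{"type":"array","items":{"type":"number"}}},"jaw":{"type":"array","items":{"type":"number"}}},"required":["dr","xyz","jaw"]}

```bash
ls; mkdir -p pics
python3 - <<'E'
from bench import ctrl
import cv2,numpy as np
for n in("scene","top"):
    im=ctrl.camera(n); cv2.imwrite(f"pics/{n}0.png",im[:,:,::-1])
    c=ctrl.calibration(n); print(n,np.round(c["camera_matrix"],1).tolist(),np.round(c["world_from_camera"],3).tolist(),[k for k in c])
print(ctrl.get_obs(),ctrl.tip_extent)
E
```

```text
pics
scene [[363.8, 0.0, 255.1], [0.0, 363.8, 193.6], [0.0, 0.0, 1.0]] [[-0.816, 0.318, -0.484, -0.08], [-0.578, -0.476, 0.663, 0.759], [-0.02, 0.82, 0.572, 0.75], [0.0, 0.0, 0.0, 1.0]] ['camera_matrix', 'world_from_camera']
top [[427.9, 0.0, 261.1], [0.0, 427.9, 193.2], [0.0, 0.0, 1.0]] [[0.024, 0.981, -0.192, 0.173], [-1.0, 0.023, -0.009, -0.022], [-0.004, 0.192, 0.981, 1.796], [0.0, 0.0, 0.0, 1.0]] ['camera_matrix', 'world_from_camera']
{'time_s': 0.1, 'q': array([-1.33129121e+00,  1.81494897e-01,  1.60787946e+00, -2.50258782e-05,
        1.35382310e+00, -2.06318616e-01]), 'dq': array([-0.00080712, -0.00234057, -0.00173857,  0.00072261,  0.000411  ,
       -0.00078729]), 'joint_efforts': array([-3.50043474e-04, -4.45879412e+01, -3.52238953e+01, -3.64181715e-04,
        4.13439557e-03, -4.43972692e-05]), 'eef_pos': array([ 0.24781849, -0.51830176,  0.22627223]), 'eef_rot': array([-8.02088189e-04,  9.75256946e-01,  2.21072940e-01, -2.55295415e-05]), 'wrist_force': array([-0.11557006, -0.08886754, -0.64468988]), 'torque': array([ 0.03082619, -0.00514385,  0.01147121]), 'grasp_force': 0.0, 'opening': 0.9995970706831971} 0.019
```

View pics/top0.png

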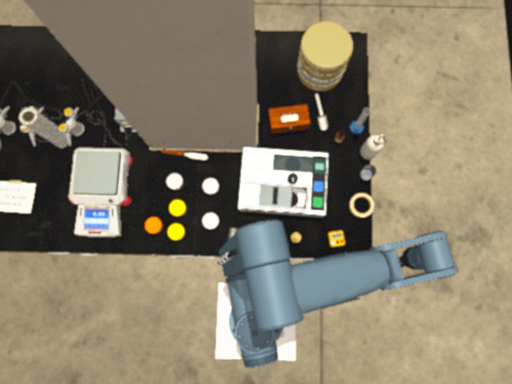

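View pics/scene0.png

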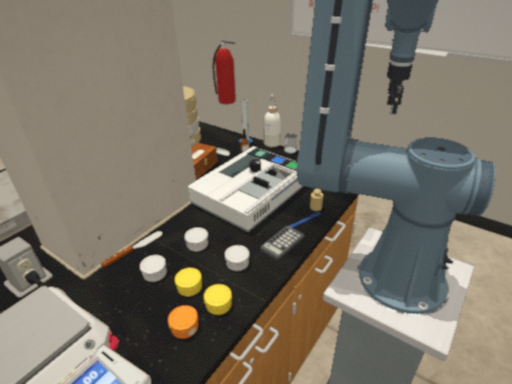

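```bash
cat > h.py <<'E'
from bench import ctrl
import cv2,numpy as np
from scipy.spatial.transform import Rotation as R
def snap(n):
    c=ctrl.calibration(n); im=ctrl.camera(n)[:,:,::-1].copy(); return im,c
def ray(c,uv,z):
    K=c["camera_matrix"];T=c["world_from_camera"]
    d=np.linalg.inv(K)@[uv[0],uv[1],1]; d=T[:3,:3]@(d*[1,-1,-1]); o=T[:3,3]
    return (o+d*(z-o[2])/d[2])
def proj(c,p):
    K=c["camera_matrix"];T=c["world_from_camera"]
    q=T[:3,:3].T@(np.array(p)-T[:3,3])*[1,-1,-1]; q=K@q; return q[:2]/q[2]
def crop(im,u0,v0,u1,v1,k,f): cv2.imwrite(f,cv2.resize(im[v0:v1,u0:u1],None,fx=k,fy=k,interpolation=cv2.INTER_CUBIC))
E
python3 - <<'E'
from h import *
im,c=snap("top"); crop(im,150,140,350,245,4,"pics/topc.png")
hsv=cv2.cvtColor(im,cv2.COLOR_BGR2HSV)
for nm,(u0,v0,u1,v1) in dict(a=(164,171,186,192),b=(200,175,222,197),c=(200,210,221,232)).items():
    m=cv2.inRange(im[v0:v1,u0:u1],(150,150,150),(255,255,255)); M=cv2.moments(m,True); uv=(u0+M['m10']/M['m00'],v0+M['m01']/M['m00']); print(nm,uv,M['m00'],ray(c,uv,.034))
E
```

```text
a (174.01435406698565, 180.69856459330143) 209.0 [0.56287423 0.36299049 0.034     ]
b (210.21428571428572, 185.54761904761904) 210.0 [0.54548882 0.20910124 0.034     ]
c (210.0137614678899, 220.41743119266056) 218.0 [0.39777591 0.20300155 0.034     ]
```

View pics/topc.png

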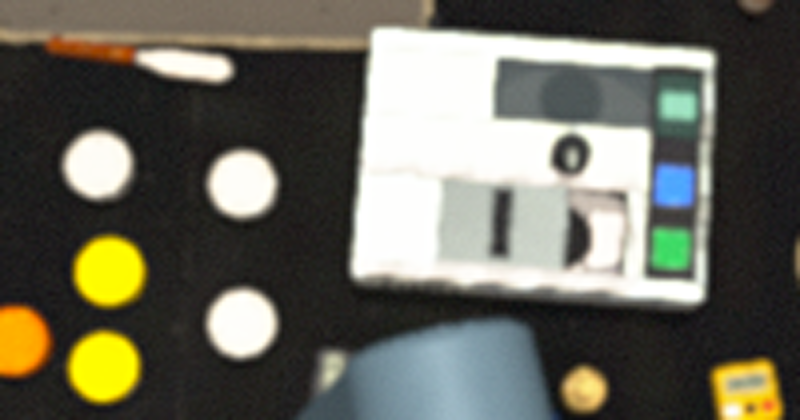

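Run:
```python
from h import *
c=ctrl.calibration("top")
P=dict(knob=(571,153,.115),blue=(675,185,.0795),green=(671,249,.0795),grip=(501,222,.1045),TL=(372,28,.076),TR=(715,50,.076),BL=(352,272,.076),BR=(705,297,.076))
W={}
for k,(u,v,z) in P.items(): W[k]=ray(c,(150+(u+.5)/4-.5,140+(v+.5)/4-.5),z); print(k,W[k].round(4))
M=dict(knob=(0,0),TL=(.123,.212),TR=(.123,-.142),BL=(-.137,.212),BR=(-.137,-.142))
A=np.array([complex(*M[k]) for k in M]);B=np.array([complex(*W[k][:2]) for k in M])
a=A-A.mean();b=B-B.mean();s=(np.conj(a)*b).sum();yaw=np.angle(s);t=B.mean()-A.mean()*np.exp(1j*yaw)
print(np.degrees(yaw),t,abs(A*np.exp(1j*yaw)+t-B))
for k in("blue","green","grip"): print(k,(complex(*W[k][:2])-t)*np.exp(-1j*yaw))
w=ctrl.calibration("wrist");o=ctrl.get_obs();Rt=R.from_quat(o['eef_rot'],scalar_first=True);print("tool",Rt.as_matrix().round(3))
T=w["world_from_camera"]; print(Rt.inv().apply(T[:3,3]-o['eef_pos']), (Rt.inv().as_matrix()@T[:3,:3]).round(3),w["camera_matrix"].round(1))
```

```text
knob [ 0.5676 -0.1312  0.115 ]
blue [ 0.5448 -0.2403  0.0795]
green [ 0.4781 -0.2361  0.0795]
grip [ 0.4972 -0.0622  0.1045]
TL [0.7062 0.0757 0.076 ]
TR [ 0.6904 -0.2826  0.076 ]
BL [0.4474 0.0877 0.076 ]
BR [ 0.4301 -0.2709  0.076 ]
-2.6795083411876415 (0.5726316736440706-0.13248220071690825j) [0.00519593 0.00232658 0.00299874 0.00265541 0.00315434]
blue (-0.022808440596743976-0.10898822191346141j)
green (-0.08959363334152168-0.10793580171940709j)
grip (-0.07859866737238563+0.06669228091187178j)
tool [[ 0.902  0.431 -0.   ]
 [ 0.431 -0.902  0.001]
 [ 0.    -0.001 -1.   ]]
[ 0.0689002   0.00035528 -0.14707947] [[-0.001  0.962  0.272]
 [ 1.     0.001  0.001]
 [ 0.     0.272 -0.962]] [[318.3   0.  255.9]
 [  0.  318.3 192. ]
 [  0.    0.    1. ]]
```

```bash
cat >> h.py <<'E'
def go(*goals,yaw=None):
    """goals: world (x,y,z[,yawdeg]) of TCP, tool down, tool x at yaw; prints dr,xyz rel. to now"""
    o=ctrl.get_obs();Rt=R.from_quat(o['eef_rot'],scalar_first=True)
    x=Rt.as_matrix()[:,0];print("t",round(o['time_s'],2),"pos",o['eef_pos'].round(4),"yaw",np.degrees(np.arctan2(x[1],x[0])).round(2),"open",round(o['opening'],3),"F",o['wrist_force'].round(1),"grip",round(o['grasp_force'],1))
    for g in goals:
        d=Rt.inv().apply(np.array(g[:3])-o['eef_pos'])*100
        y=g[3] if len(g)>3 else yaw
        if y is None: r=np.zeros(3)
        else:
            cy,sy=np.cos(np.radians(y)),np.sin(np.radians(y))
            G=R.from_matrix(np.array([[cy,sy,0],[sy,-cy,0],[0,0,-1]])); r=np.degrees((Rt.inv()*G).as_rotvec())/6
        print(np.round(g,3),"dr",r.round(2).tolist(),"xyz",d.round(2).tolist())
E
python3 -c "
from h import *
go((.5,-.09,.27,-2.7))"
```

```text
t 0.15 pos [ 0.2478 -0.5184  0.2264] yaw 25.54 open 0.999 F [ 0.5 -0.3  0.2] grip 0.0
[ 0.5  -0.09  0.27 -2.7 ] dr [-0.01, 0.0, 4.71] xyz [41.22, -27.78, -4.31]
```

Call:
send_rows(dr=[[0,0,1],[0,0,2],[0,0,3],[0,0,4],[0,0,4.7],[0,0,4.7],[0,0,4.7],[0,0,4.7]], xyz=[[5,-3.5,-4.3],[10,-7,-4.3],[15,-10,-4.3],[20,-13.5,-4.3],[25,-17,-4.3],[31,-21,-4.3],[36,-24.5,-4.3],[41.2,-27.8,-4.3]], jaw=[60,60,60,60,60,60,60,60])

```text
time_s: 1.15
eef_pos: [0.4958, -0.0959, 0.2701]
eef_rot: [0.0, 1.0, -0.023, 0.0]
wrist_force: [0.8, -0.9, 0.2]
opening: 0.6
grasp_force: 0.0
```

Run:
```python
from h import *
go()
im,c=snap("wrist"); cv2.imwrite("pics/w1.png",im); np.save("w1.npy",np.array([c],dtype=object),allow_pickle=True)
t=ctrl.calibration("wrist")
```

```text
t 1.15 pos [ 0.4958 -0.0959  0.2701] yaw -2.66 open 0.6 F [ 0.8 -0.9  0.2] grip 0.0
```

View pics/w1.png

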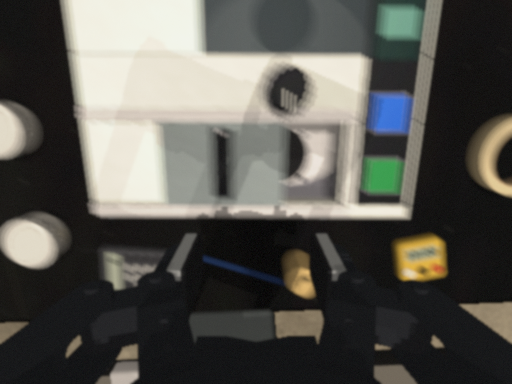

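Run:
```python
from h import *
go()
im,c=snap("wrist"); crop(im,60,0,460,230,2,"pics/w2.png")
hsv=cv2.cvtColor(im,cv2.COLOR_BGR2HSV)
def cen(m):
    n,l,s,ce=cv2.connectedComponentsWithStats(m); i=1+np.argmax(s[1:,4]); return ce[i],s[i]
for k,lo,hi in(("blue",(105,150,80),(125,255,255)),("green",(55,150,60),(80,255,255))):
    u,s=cen(cv2.inRange(hsv,lo,hi)); print(k,u,s,ray(c,u,.0795))
```

```text
t 1.2 pos [ 0.4984 -0.0893  0.2702] yaw -2.38 open 0.596 F [-1.8  3.9 -0.1] grip 0.0
blue [402.41989437 119.43573944] [ 384  103   38   34 1136] [ 0.54427903 -0.24216329  0.0795    ]
green [394.34292566 181.39688249] [379 167  33  29 834] [ 0.47844    -0.23871985  0.0795    ]
```

View pics/w2.png

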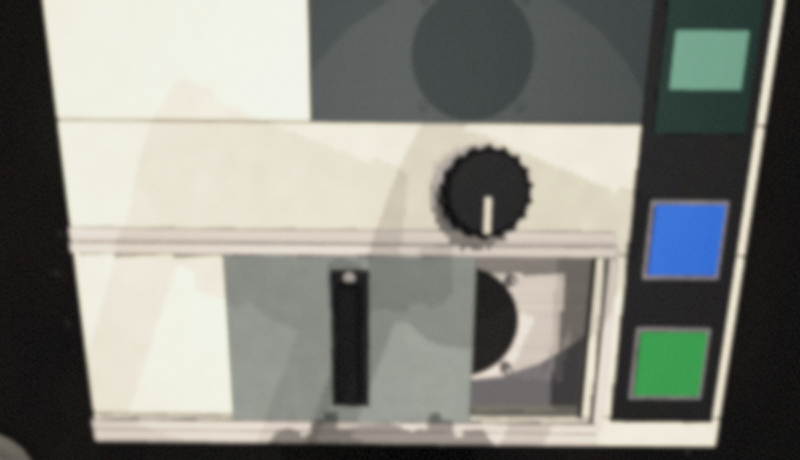

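Run:
```python
from h import *
go()
c=ctrl.calibration("wrist")
for k,u,z in(("knob",(304,95.5),.115),("gripN",(234.5,201),.1045),("gripF",(235,136),.1045),("BR",(418.5,222),.076),("BL",(107,220.5),.076),("homeedgeT",(359,130),.076),("homeedgeB",(352.5,207),.076)):
    print(k,ray(c,u,z).round(4))
go((.4984-.0, -.0893,.27,-2.7))
```

```text
t 1.25 pos [ 0.4969 -0.0925  0.2699] yaw -2.25 open 0.597 F [-0.7 -0.3 -0.4] grip 0.0
knob [ 0.5701 -0.1389  0.115 ]
gripN [ 0.4692 -0.069   0.1045]
gripF [ 0.5352 -0.0734  0.1045]
BR [ 0.4269 -0.2752  0.076 ]
BL [0.4429 0.0804 0.076 ]
homeedgeT [ 0.5334 -0.2024  0.076 ]
homeedgeB [ 0.448  -0.1992  0.076 ]
t 1.25 pos [ 0.4969 -0.0925  0.2699] yaw -2.25 open 0.597 F [-0.7 -0.3 -0.4] grip 0.0
[ 0.498 -0.089  0.27  -2.7  ] dr [-0.02, -0.01, 0.07] xyz [0.13, -0.32, -0.01]
```

Run:
```python
from h import *
go((.502,-.0705,.15,-2.8),(.502,-.0705,.108,-2.8))
```

```text
t 1.25 pos [ 0.4969 -0.0925  0.2699] yaw -2.25 open 0.597 F [-0.7 -0.3 -0.4] grip 0.0
[ 0.502 -0.07   0.15  -2.8  ] dr [-0.02, -0.01, 0.09] xyz [0.41, -2.19, 12.0]
[ 0.502 -0.07   0.108 -2.8  ] dr [-0.02, -0.01, 0.09] xyz [0.41, -2.18, 16.2]
```

Call:
send_rows(dr=[[0,0,0.05],[0,0,0.05],[0,0,0.05],[0,0,0.05],[0,0,0.05],[0,0,0.05],[0,0,0.05],[0,0,0.05]], xyz=[[0.1,-1,4],[0.25,-2,8],[0.25,-2,11],[0.25,-2,12],[0.25,-2,12],[0.25,-2,12],[0.25,-2,12],[0.25,-2,12]], jaw=[60,60,60,60,60,60,60,60])

```text
time_s: 2.25
eef_pos: [0.499, -0.0782, 0.1509]
eef_rot: [0.0, 1.0, -0.026, 0.001]
wrist_force: [0.1, 0.6, -0.2]
opening: 0.602
grasp_force: 0.0
```

Run:
```python
from h import *
go()
im,c=snap("wrist"); cv2.imwrite("pics/w3.png",im)
go((.502,-.0705,.108,-2.8))
```

```text
t 2.25 pos [ 0.499  -0.0782  0.1509] yaw -2.96 open 0.602 F [ 0.1  0.6 -0.2] grip 0.0
t 2.3 pos [ 0.4989 -0.0781  0.1507] yaw -2.95 open 0.6 F [-1.6 -0.3 -0. ] grip 0.0
[ 0.502 -0.07   0.108 -2.8  ] dr [0.0, -0.01, -0.03] xyz [0.27, -0.78, 4.27]
```

View pics/w3.png

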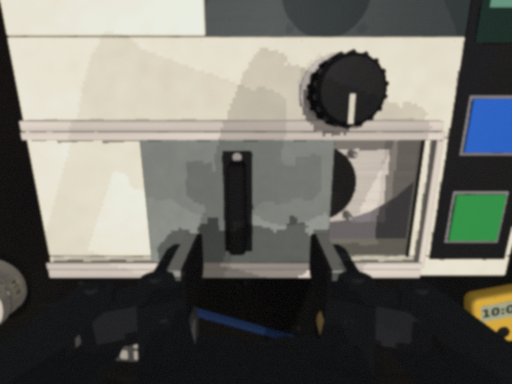

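Run:
```python
from h import *
c=ctrl.calibration("wrist");W={}
im=cv2.imread("pics/w3.png");hsv=cv2.cvtColor(im,cv2.COLOR_BGR2HSV)
m=cv2.inRange(im,(0,0,0),(75,75,75))
for nm,(u0,v0,u1,v1) in dict(grip=(205,145,270,258),knob=(305,45,400,128)).items():
    n,l,s,ce=cv2.connectedComponentsWithStats(m[v0:v1,u0:u1]);i=1+np.argmax(s[1:,4]);print(nm,s[i][:4]+[u0,v0,0,0])
for k,u,z in(("knob",(348,88),.115),("gripN",(238.5,250),.1045),("gripF",(237.5,153),.1045),("BR",(505,275),.076),("homeT",(420,143),.076),("homeB",(407,258),.076),("green",(476.5,217.5),.0795),("gNR",(503.5,243),.0795),("gNL",(447,242.5),.0795),("gFL",(453.5,192),.0795),("bNL",(461.5,155),.0795),("bFL",(469.5,96.5),.0795)):
    print(k,ray(c,u,z).round(4))
```

```text
grip [205 151  48 107]
knob [306  51  81  77]
knob [ 0.5727 -0.1326  0.115 ]
gripN [ 0.474  -0.0654  0.1045]
gripF [ 0.5387 -0.0691  0.1045]
BR [ 0.4278 -0.2694  0.076 ]
homeT [ 0.5347 -0.1942  0.076 ]
homeB [ 0.4466 -0.1919  0.076 ]
green [ 0.4786 -0.2383  0.0795]
gNR [ 0.4571 -0.2611  0.0795]
gNL [ 0.4598 -0.219   0.0795]
gFL [ 0.499  -0.2193  0.0795]
bNL [ 0.5254 -0.2218  0.0795]
bFL [ 0.5641 -0.2223  0.0795]
```

Call:
send_rows(dr=[[0,0,0],[0,0,0],[0,0,0],[0,0,0],[0,0,0],[0,0,0],[0,0,0],[0,0,0]], xyz=[[0.3,-1.1,2],[0.3,-1.1,4.2],[0.3,-1.1,4.2],[0.3,-1.1,4.2],[0.3,-1.1,4.2],[0.3,-1.1,4.2],[0.3,-1.1,4.2],[0.3,-1.1,4.2]], jaw=[60,60,60,60,40,20,0,0])

```text
time_s: 3.3
eef_pos: [0.5022, -0.0672, 0.1082]
eef_rot: [0.0, 1.0, -0.026, 0.0]
wrist_force: [-0.0, 0.5, 0.4]
opening: 0.002
grasp_force: 0.0
```

Run:
```python
from h import *
ctrl.camera("wrist")
go((.5,-.1285,.108,-2.8))
```

```text
t 3.35 pos [ 0.5022 -0.0672  0.1082] yaw -2.96 open -0.002 F [-0.2  1.1 -0.6] grip 0.0
[ 0.5   -0.128  0.108 -2.8  ] dr [0.0, -0.0, -0.03] xyz [0.1, 6.13, 0.02]
```

Run:
```python
from h import *
im,c=snap("wrist"); cv2.imwrite("pics/w4.png",im)
```

```text
(no output)
```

View pics/w4.png

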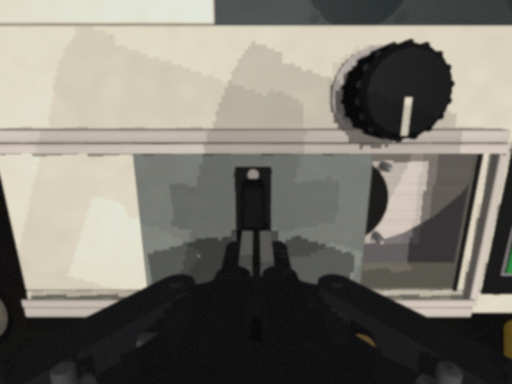

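Run:
```python
from h import *
c=ctrl.calibration("wrist");o=ctrl.get_obs();p=o['eef_pos'];print(p,o['opening'])
for z in(0,-.01,-.019): print(proj(c,p+[0,0,z]), proj(c,p+[0.011,0,z]))
for k,u in(("farend",(253,168)),("knob",(404,87))): print(k,ray(c,u,.1045),ray(c,u,.115))
im=cv2.imread("pics/w4.png"); crop(im,200,140,320,260,5,"pics/w4c.png")
```

```text
[ 0.50214047 -0.06715785  0.10810805] 0.0005716097002468535
[255.64356948 244.63522841] [254.46199346 224.24963425]
[255.66117046 236.56992146] [254.54801422 217.21520615]
[255.67538963 230.05425876] [254.61737256 211.54336366]
farend [ 0.54070059 -0.0679297   0.1045    ] [ 0.54281769 -0.06814103  0.115     ]
knob [ 0.57414204 -0.13785047  0.1045    ] [ 0.57392927 -0.13319041  0.115     ]
```

View pics/w4c.png

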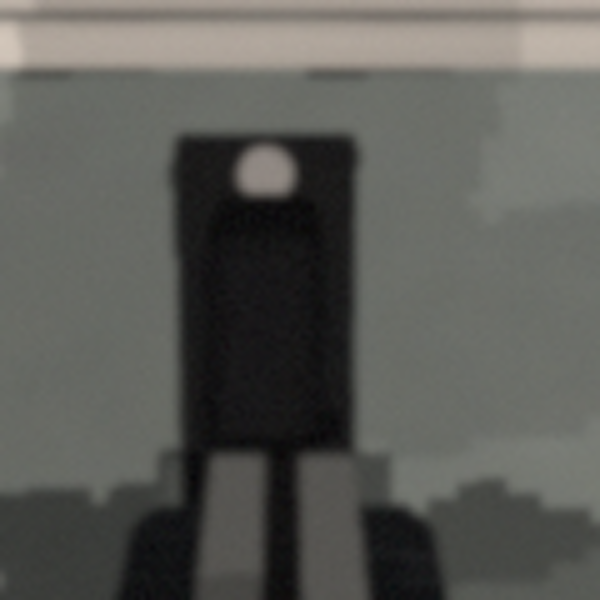

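Call:
send_rows(dr=[[0,0,0],[0,0,0],[0,0,0],[0,0,0],[0,0,0],[0,0,0],[0,0,0],[0,0,0]], xyz=[[0,0,0],[0,0,0],[0,0,0.3],[0,0,0.5],[0,0,0.5],[0,0,0.5],[0,0,0.5],[0,0,0.5]], jaw=[30,50,50,50,10,0,0,0])

```text
time_s: 4.4
eef_pos: [0.5022, -0.0672, 0.1032]
eef_rot: [0.0, 1.0, -0.026, 0.0]
wrist_force: [0.4, 0.6, -0.2]
opening: 0.001
grasp_force: 0.0
```

Call:
send_rows(dr=[[0,0,0],[0,0,0],[0,0,0],[0,0,0],[0,0,0],[0,0,0],[0,0,0],[0,0,0]], xyz=[[0,0,0],[0,0,0],[0,0,0.2],[0,0,0.4],[0,0,0.5],[0,0,0.5],[0,0,0.5],[0,0,0.5]], jaw=[30,50,50,50,50,50,50,50])

```text
time_s: 5.4
eef_pos: [0.5022, -0.0672, 0.0982]
eef_rot: [0.0, 1.0, -0.026, 0.0]
wrist_force: [-0.1, 0.1, -0.5]
opening: 0.502
grasp_force: 0.0
```

Run:
```python
from h import *
go()
im,c=snap("wrist"); crop(im,120,130,390,330,3,"pics/w5.png")
s,_=snap("scene"); cv2.imwrite("pics/s5full.png",s)
```

```text
t 5.4 pos [ 0.5022 -0.0672  0.0982] yaw -2.96 open 0.502 F [-0.1  0.1 -0.5] grip 0.0
```

View pics/w5.png

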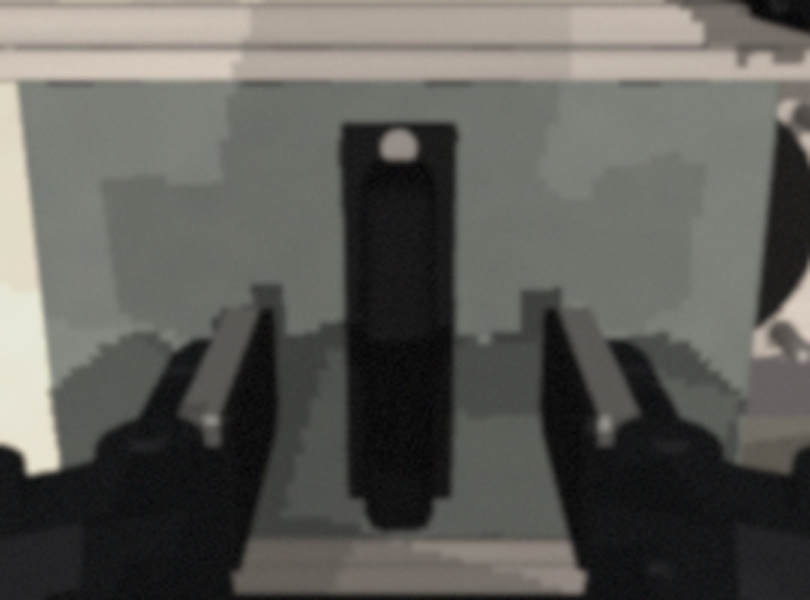

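Call:
send_rows(dr=[[0,0,0],[0,0,0],[0,0,0],[0,0,0],[0,0,0],[0,0,0],[0,0,0],[0,0,0]], xyz=[[0,0,0],[0,0,0],[0,0,0],[0,0,0],[0,0,0],[0,0,0],[0,0,0],[0,0,0]], jaw=[40,30,25,20,15,10,5,0])

```text
time_s: 6.5
eef_pos: [0.5021, -0.067, 0.0983]
eef_rot: [-0.0, 1.0, -0.026, -0.0]
wrist_force: [-0.5, 2.3, 4.7]
opening: 0.095
grasp_force: 58.8
```

Run:
```python
from h import *
go()
im,c=snap("wrist"); s,_=snap("scene")
crop(im,180,130,330,280,4,"pics/a.png"); crop(s,220,130,320,230,6,"pics/b.png")
a=cv2.imread("pics/a.png");b=cv2.imread("pics/b.png"); b=cv2.resize(b,(200*3,600)) 
cv2.imwrite("pics/w6.png",cv2.resize(np.hstack([a,b]),(800,400)))
```

```text
t 6.5 pos [ 0.5021 -0.067   0.0983] yaw -2.95 open 0.095 F [-0.5  2.3  4.7] grip 58.8
```

View pics/w6.png

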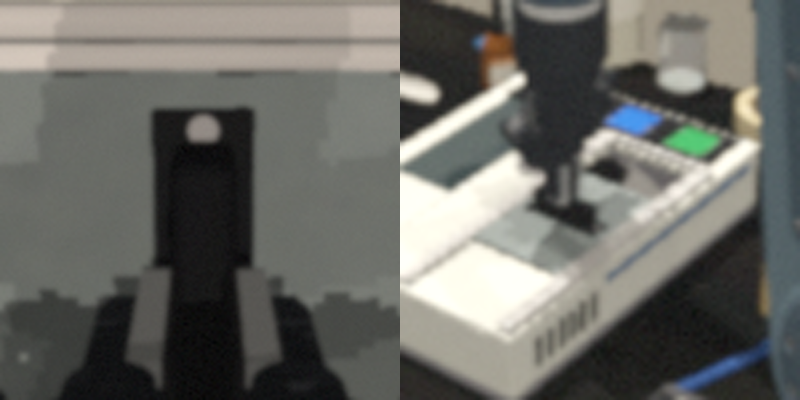

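Call:
send_rows(dr=[[0,0,0],[0,0,0],[0,0,0],[0,0,0],[0,0,0],[0,0,0],[0,0,0],[0,0,0]], xyz=[[0,1,0],[0,2,0],[0,3,0],[0,4,0],[0,5,0],[0,5.6,0],[0,6,0],[0,6.3,0]], jaw=[0,0,0,0,0,0,0,0])

```text
time_s: 7.6
eef_pos: [0.4989, -0.1304, 0.0983]
eef_rot: [0.0, 1.0, -0.026, 0.0]
wrist_force: [-1.8, 3.0, 4.5]
opening: 0.099
grasp_force: 59.1
```

Call:
send_rows(dr=[[0,0,0],[0,0,0],[0,0,0],[0,0,0],[0,0,0],[0,0,0],[0,0,0],[0,0,0]], xyz=[[0,0.1,0],[0,0.2,0],[0,0.3,0],[0,0.4,0],[0,0.5,0],[0,0.6,0],[0,0.6,0],[0,0.6,0]], jaw=[0,0,0,0,0,0,0,0])

```text
time_s: 8.6
eef_pos: [0.4988, -0.1315, 0.0982]
eef_rot: [-0.004, 1.0, -0.026, -0.0]
wrist_force: [1.8, 20.8, 10.1]
opening: 0.099
grasp_force: 60.3
```

Run:
```python
from h import *
go()
im,c=snap("wrist"); cv2.imwrite("pics/w7.png",im)
hsv=cv2.cvtColor(im,cv2.COLOR_BGR2HSV)
for k,lo,hi in(("blue",(105,150,80),(125,255,255)),("green",(55,150,60),(80,255,255))):
    n,l,s,ce=cv2.connectedComponentsWithStats(cv2.inRange(hsv,lo,hi)); i=1+np.argmax(s[1:,4]); print(k,s[i],ray(c,ce[i],.0795))
```

```text
t 8.6 pos [ 0.4988 -0.1315  0.0982] yaw -2.96 open 0.099 F [ 1.8 20.8 10.1] grip 60.3
blue [ 427  103   81   69 4810] [ 0.54505974 -0.24190943  0.0795    ]
green [ 411  226   70   56 3306] [ 0.47940901 -0.23832115  0.0795    ]
```

View pics/w7.png

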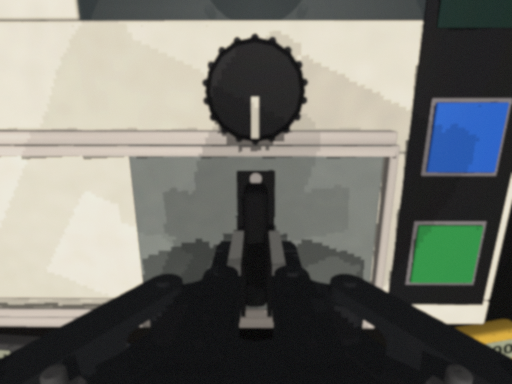

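Call:
send_rows(dr=[[0,0,0],[0,0,0],[0,0,0],[0,0,0],[0,0,0],[0,0,0],[0,0,0],[0,0,0]], xyz=[[0,-0.4,0],[0,-0.4,0],[0,-0.4,0],[0,-0.4,0],[0,-0.4,-4],[2,4,-5],[5.2,8,-5],[5.2,10.3,-5]], jaw=[0,20,45,45,45,45,20,0])

```text
time_s: 9.65
eef_pos: [0.5464, -0.2441, 0.1482]
eef_rot: [0.001, 1.0, -0.026, 0.001]
wrist_force: [-0.6, 1.0, -0.4]
opening: 0.03
grasp_force: 0.0
```

Call:
send_rows(dr=[[0,0,0],[0,0,0],[0,0,0],[0,0,0],[0,0,0],[0,0,0],[0,0,0],[0,0,0]], xyz=[[0,0,1],[0,0,2],[0,0,3],[0,0,4],[0,0,4],[0,0,4],[0,0,4],[0,0,4]], jaw=[0,0,0,0,0,0,0,0])

```text
time_s: 10.65
eef_pos: [0.5454, -0.2418, 0.1085]
eef_rot: [0.0, 1.0, -0.026, 0.0]
wrist_force: [0.0, 0.2, -0.1]
opening: -0.0
grasp_force: 0.0
```

Run:
```python
from h import *
go((.545,-.242,.1,-2.8))
im,c=snap("wrist"); cv2.imwrite("pics/w8.png",im)
# cover/bar check: dark bar location
crop(im,0,0,512,384,1,"pics/w8.png")
```

```text
t 10.65 pos [ 0.5454 -0.2418  0.1085] yaw -2.96 open -0.0 F [ 0.   0.2 -0.1] grip 0.0
[ 0.545 -0.242  0.1   -2.8  ] dr [0.0, -0.01, -0.03] xyz [-0.04, 0.02, 0.85]
```

View pics/w8.png

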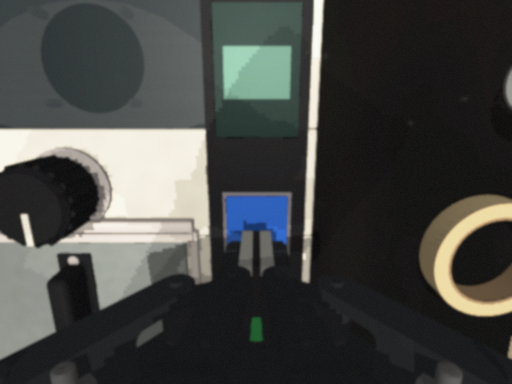

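Call:
send_rows(dr=[[0,0,0],[0,0,0],[0,0,0],[0,0,0],[0,0,0],[0,0,0],[0,0,0],[0,0,0]], xyz=[[0,0,0.1],[0,0,0.2],[0,0,0.3],[0,0,0.4],[0,0,0.5],[0,0,0.6],[0,0,0.7],[0,0,0.8]], jaw=[0,0,0,0,0,0,0,0])

```text
time_s: 11.7
eef_pos: [0.5452, -0.2416, 0.1]
eef_rot: [0.0, 1.0, -0.026, 0.0]
wrist_force: [-0.2, 0.5, 0.3]
opening: -0.001
grasp_force: 0.0
```

Call:
send_rows(dr=[[0,0,0],[0,0,0],[0,0,0],[0,0,0],[0,0,0],[0,0,0],[0,0,0],[0,0,0]], xyz=[[0,0,0.1],[0,0,0.15],[0,0,0.2],[0,0,0.25],[0,0,0.3],[0,0,0.35],[0,0,0.4],[0,0,0.4]], jaw=[0,0,0,0,0,0,0,0])

```text
time_s: 12.7
eef_pos: [0.5452, -0.2416, 0.096]
eef_rot: [-0.0, 1.0, -0.026, -0.0]
wrist_force: [-0.2, 0.3, -0.0]
opening: -0.001
grasp_force: 0.0
```

Call:
send_rows(dr=[[0,0,0],[0,0,0],[0,0,0],[0,0,0],[0,0,0],[0,0,0],[0,0,0],[0,0,0]], xyz=[[0,0,0.1],[0,0,0.15],[0,0,0.2],[0,0,0.25],[0,0,0.3],[0,0,0.35],[0,0,0.4],[0,0,0.4]], jaw=[0,0,0,0,0,0,0,0])

```text
time_s: 13.7
eef_pos: [0.5452, -0.2416, 0.092]
eef_rot: [-0.0, 1.0, -0.026, -0.0]
wrist_force: [0.7, -0.3, -0.1]
opening: -0.002
grasp_force: 0.0
```

Call:
send_rows(dr=[[0,0,0],[0,0,0],[0,0,0],[0,0,0],[0,0,0],[0,0,0],[0,0,0],[0,0,0]], xyz=[[0,0,0.1],[0,0,0.15],[0,0,0.2],[0,0,0.25],[0,0,0.3],[0,0,0.35],[0,0,0.4],[0,0,0.5]], jaw=[0,0,0,0,0,0,0,0])

```text
time_s: 14.7
eef_pos: [0.5452, -0.2417, 0.0871]
eef_rot: [0.0, 1.0, -0.026, 0.0]
wrist_force: [0.2, -1.5, -1.2]
opening: 0.0
grasp_force: 0.0
```

Call:
send_rows(dr=[[0,0,0],[0,0,0],[0,0,0],[0,0,0],[0,0,0],[0,0,0],[0,0,0],[0,0,0]], xyz=[[0,0,0.05],[0,0,0.1],[0,0,0.15],[0,0,0.2],[0,0,0.25],[0,0,0.3],[0,0,0.3],[0,0,0.3]], jaw=[0,0,0,0,0,0,0,0])

```text
time_s: 15.7
eef_pos: [0.5452, -0.2416, 0.0841]
eef_rot: [0.0, 1.0, -0.026, 0.0]
wrist_force: [0.1, -0.4, 0.1]
opening: -0.001
grasp_force: 0.0
```

Call:
send_rows(dr=[[0,0,0],[0,0,0],[0,0,0],[0,0,0],[0,0,0],[0,0,0],[0,0,0],[0,0,0]], xyz=[[0,0,0.05],[0,0,0.1],[0,0,0.15],[0,0,0.2],[0,0,0.25],[0,0,0.3],[0,0,0.3],[0,0,0.3]], jaw=[0,0,0,0,0,0,0,0])

```text
time_s: 16.7
eef_pos: [0.5452, -0.2416, 0.0811]
eef_rot: [-0.0, 1.0, -0.026, 0.0]
wrist_force: [0.0, -0.1, -0.1]
opening: 0.0
grasp_force: 0.0
```

Run:
```python
from h import *
go()
im,c=snap("wrist"); crop(im,150,120,362,280,3,"pics/w9.png")
print(proj(c,(.545,-.242,.0795)),proj(c,(.545,-.242,.0617)))
```

```text
t 16.7 pos [ 0.5452 -0.2416  0.0811] yaw -2.96 open 0.0 F [ 0.  -0.1 -0.1] grip 0.0
[256.42714271 243.63118552] [256.38174949 230.09961817]
```

View pics/w9.png

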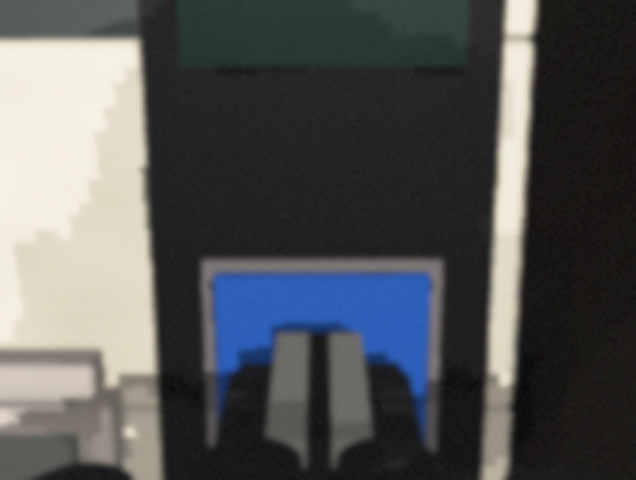

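Call:
send_rows(dr=[[0,0,0],[0,0,0],[0,0,0],[0,0,0],[0,0,0],[0,0,0],[0,0,0],[0,0,0]], xyz=[[0,0,0.05],[0,0,0.1],[0,0,0.15],[0,0,0.2],[0,0,0.25],[0,0,0.3],[0,0,0.3],[0,0,0.3]], jaw=[0,0,0,0,0,0,0,0])

```text
time_s: 17.75
eef_pos: [0.5452, -0.2416, 0.0781]
eef_rot: [0.0, 1.0, -0.026, 0.0]
wrist_force: [0.9, -0.6, -0.8]
opening: -0.003
grasp_force: 0.0
```

Call:
send_rows(dr=[[0,0,0],[0,0,0],[0,0,0],[0,0,0],[0,0,0],[0,0,0],[0,0,0],[0,0,0]], xyz=[[0,0,0.05],[0,0,0.1],[0,0,0.15],[0,0,0.2],[0,0,0.25],[0,0,0.3],[0,0,0.3],[0,0,0.3]], jaw=[0,0,0,0,0,0,0,0])

```text
time_s: 18.75
eef_pos: [0.5452, -0.2416, 0.0752]
eef_rot: [0.0, 1.0, -0.026, 0.0]
wrist_force: [0.3, 0.4, 0.3]
opening: -0.0
grasp_force: 0.6
```

Call:
send_rows(dr=[[0,0,0],[0,0,0],[0,0,0],[0,0,0],[0,0,0],[0,0,0],[0,0,0],[0,0,0]], xyz=[[0,0,0.05],[0,0,0.1],[0,0,0.15],[0,0,0.2],[0,0,0.25],[0,0,0.3],[0,0,0.3],[0,0,0.3]], jaw=[0,0,0,0,0,0,0,0])

```text
time_s: 19.75
eef_pos: [0.5453, -0.2417, 0.0744]
eef_rot: [0.0, 1.0, -0.026, -0.0]
wrist_force: [-7.3, 4.0, 19.2]
opening: 0.0
grasp_force: 9.3
```

Call:
send_rows(dr=[[0,0,0],[0,0,0],[0,0,0],[0,0,0],[0,0,0],[0,0,0],[0,0,0],[0,0,0]], xyz=[[0,0,-1.8],[0,0,-3.6],[0,0,-3.6],[0,0,-3.6],[0,0,-3.6],[0,0,-3.6],[0,0,-3.6],[0,0,-3.6]], jaw=[0,0,0,20,45,45,45,45])

```text
time_s: 20.75
eef_pos: [0.5451, -0.2416, 0.1079]
eef_rot: [-0.0, 1.0, -0.026, -0.0]
wrist_force: [-0.3, -0.1, -0.4]
opening: 0.448
grasp_force: 0.0
```

Run:
```python
from h import *
go((.499,-.1313,.13,-2.8),(.499,-.1313,.086,-2.8))
im,c=snap("wrist"); a=cv2.imread("pics/w8.png"); print(im[48:98,225:288].mean((0,1)),a[48:98,225:288].mean((0,1)),np.abs(im.astype(int)-a)[45:100,220:292].mean(2).max(), im[48:98,225:288].std((0,1)),a[48:98,225:288].std((0,1)))
```

```text
t 20.75 pos [ 0.5451 -0.2416  0.1079] yaw -2.96 open 0.448 F [-0.3 -0.1 -0.4] grip 0.0
[ 0.499 -0.131  0.13  -2.8  ] dr [-0.0, 0.0, -0.03] xyz [-5.18, -10.78, -2.2]
[ 0.499 -0.131  0.086 -2.8  ] dr [-0.0, 0.0, -0.03] xyz [-5.18, -10.78, 2.2]
[163.83365079 187.83142857 141.58761905] [163.89904762 187.89428571 141.64634921] 38.333333333333336 [12.24414124 13.86258512 11.33228731] [11.77120373 13.25895681 10.93350803]
```

Call:
send_rows(dr=[[0,0,0],[0,0,0],[0,0,0],[0,0,0],[0,0,0],[0,0,0],[0,0,0],[0,0,0]], xyz=[[-2,-3,-2.2],[-4,-7,-2.2],[-5.2,-10.8,-2.2],[-5.2,-10.8,-2.2],[-5.2,-10.8,-2.2],[-5.2,-10.8,0],[-5.2,-10.8,2.2],[-5.2,-10.8,2.2]], jaw=[45,45,45,45,45,45,45,45])

```text
time_s: 21.8
eef_pos: [0.4979, -0.1315, 0.0846]
eef_rot: [-0.001, 1.0, -0.026, -0.002]
wrist_force: [0.1, 0.1, -0.0]
opening: 0.449
grasp_force: 0.0
```

Call:
send_rows(dr=[[0,0,0],[0,0,0],[0,0,0],[0,0,0],[0,0,0],[0,0,0],[0,0,0],[0,0,0]], xyz=[[0,0,0],[0,0,0],[0,0,0],[0,0,0],[0,0,0],[0,0,0],[0,-1,0],[0,-2,0]], jaw=[25,5,0,0,0,0,0,0])

```text
time_s: 22.8
eef_pos: [0.5007, -0.112, 0.0873]
eef_rot: [0.001, 1.0, -0.026, 0.001]
wrist_force: [-1.1, -2.3, 6.1]
opening: 0.122
grasp_force: 60.6
```

Call:
send_rows(dr=[[0,0,0],[0,0,0],[0,0,0],[0,0,0],[0,0,0],[0,0,0],[0,0,0],[0,0,0]], xyz=[[0,-2,0],[0,-4,0],[0,-6,0],[0,-8,0],[0,-10,0],[0,-11.5,0],[0,-12,0],[0,-12.2,0]], jaw=[0,0,0,0,0,0,0,0])

```text
time_s: 23.8
eef_pos: [0.507, 0.0088, 0.0873]
eef_rot: [0.003, 1.0, -0.025, 0.001]
wrist_force: [-2.7, -13.8, 5.2]
opening: 0.122
grasp_force: 61.9
```

Call:
send_rows(dr=[[0,0,0],[0,0,0],[0,0,0],[0,0,0],[0,0,0],[0,0,0],[0,0,0],[0,0,0]], xyz=[[0,0.1,0],[0,0.1,0],[0,0.1,0],[0,0.1,-2],[0,0.1,-5],[0.5,-4,-7],[1.5,-9,-7],[2,-14,-7]], jaw=[0,25,45,45,45,60,80,100])

```text
time_s: 24.8
eef_pos: [0.5339, 0.151, 0.1565]
eef_rot: [-0.0, 1.0, -0.026, 0.001]
wrist_force: [1.0, -0.1, 0.2]
opening: 0.978
grasp_force: 0.0
```

Call:
send_rows(dr=[[0,0,0],[0,0,0],[0,0,0],[0,0,0],[0,0,0],[0,0,0],[0,0,0],[0,0,0]], xyz=[[0.4,-3,0],[0.8,-6,0],[0.8,-6,0],[0.8,-6,0],[0.8,-6,0],[0.8,-6,0],[0.8,-6,0],[0.8,-6,0]], jaw=[100,100,100,100,100,100,100,100])

```text
time_s: 25.8
eef_pos: [0.5445, 0.2088, 0.1562]
eef_rot: [-0.0, 1.0, -0.026, 0.0]
wrist_force: [0.6, 0.3, -0.6]
opening: 1.003
grasp_force: 0.0
```

```bash
cat >> h.py <<'E'
def tins(n="wrist",save=None,ztop=.038,amin=60):
    im,c=snap(n)
    if save: cv2.imwrite(save,im)
    hsv=cv2.cvtColor(im,cv2.COLOR_BGR2HSV)
    m=((hsv[:,:,1]<60)&(hsv[:,:,2]>130)).astype(np.uint8)*255
    for ct in cv2.findContours(m,cv2.RETR_EXTERNAL,cv2.CHAIN_APPROX_NONE)[0]:
        a=cv2.contourArea(ct)
        if a<amin or len(ct)<5: continue
        e=cv2.fitEllipse(ct); ea=np.pi*e[1][0]*e[1][1]/4
        p=ray(c,e[0],ztop)
        if abs(a/ea-1)<.12 and min(e[1])/max(e[1])>.6: print(n,"ell",np.round(e[0],1),np.round(e[1],1),"xy",p.round(4)[:2])
E
python3 - <<'E'
from h import *
tins(save="pics/t1.png",amin=800); tins("top")
go((.545,.209,.05,-2.9))
E
```

```text
wrist ell [ 78.7 172.2] [70.8 81.7] xy [0.5643 0.3586]
wrist ell [254.7 129.4] [78.8 79.6] xy [0.5921 0.2071]
top ell [ 16.5 196.6] [34.7 39.9] xy [0.4787 1.018 ]
top ell [366.  174.4] [ 8.9 10.7] xy [ 0.6077 -0.4462]
top ell [283.3 180.6] [ 72.5 104.7] xy [ 0.5728 -0.0981]
top ell [373.6 145.1] [16.7 26.2] xy [ 0.7373 -0.4818]
t 25.9 pos [0.5445 0.2089 0.1561] yaw -2.97 open 0.996 F [-0.3 -0.8  0.1] grip 0.0
[ 0.545  0.209  0.05  -2.9  ] dr [-0.0, -0.0, -0.01] xyz [0.05, -0.01, 10.61]
```

Call:
send_rows(dr=[[0,0,0],[0,0,0],[0,0,0],[0,0,0],[0,0,0],[0,0,0],[0,0,0],[0,0,0]], xyz=[[2,0,0],[4.7,0,0],[4.7,0,0],[4.7,0,2],[4.7,0,3],[4.7,0,3],[4.7,0,3],[4.7,0,3]], jaw=[100,100,100,100,100,100,100,100])

```text
time_s: 26.9
eef_pos: [0.5917, 0.2067, 0.1268]
eef_rot: [-0.0, 1.0, -0.026, 0.001]
wrist_force: [-0.3, -0.4, 0.0]
opening: 0.996
grasp_force: 0.0
```

Run:
```python
from h import *
tins(save="pics/t2.png",amin=800)
go((.592,.207,.04,-2.9))
im=cv2.imread("pics/t1.png"); im2=cv2.imread("pics/t2.png"); cv2.imwrite("pics/t12.png",cv2.resize(np.hstack([im,im2]),(800,300)))
```

```text
wrist ell [ 68.4 237.2] [72.1 85.4] xy [0.5647 0.3587]
wrist ell [255.  192.6] [76.9 85.2] xy [0.5939 0.2072]
t 26.95 pos [0.5918 0.2067 0.1267] yaw -2.95 open 1.001 F [-0.4  0.5  0. ] grip 0.0
[ 0.592  0.207  0.04  -2.9  ] dr [-0.0, -0.01, -0.01] xyz [0.01, -0.03, 8.67]
```

View pics/t12.png

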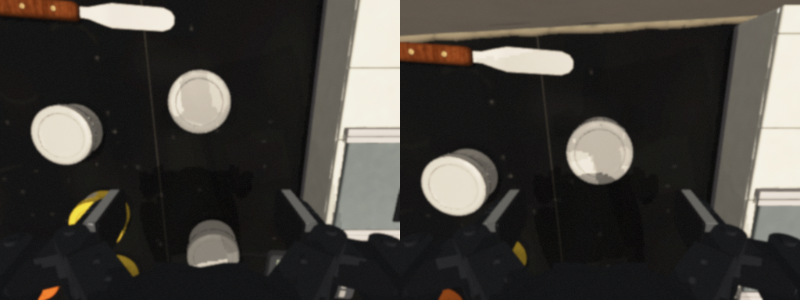

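Call:
send_rows(dr=[[0,0,0],[0,0,0],[0,0,0],[0,0,0],[0,0,0],[0,0,0],[0,0,0],[0,0,0]], xyz=[[0.15,0,3],[0.15,0,6],[0.15,0,9],[0.15,0,10.5],[0.15,0,11],[0.15,0,11.5],[0.15,0,12],[0.15,0,12.2]], jaw=[100,100,100,100,100,100,100,100])

```text
time_s: 27.95
eef_pos: [0.5931, 0.2066, 0.0044]
eef_rot: [-0.0, 1.0, -0.026, 0.0]
wrist_force: [0.3, -0.0, 0.2]
opening: 0.997
grasp_force: 0.0
```

Call:
send_rows(dr=[[0,0,0],[0,0,0],[0,0,0],[0,0,0],[0,0,0],[0,0,0],[0,0,0],[0,0,0]], xyz=[[0,0,0],[0,0,0],[0,0,0],[0,0,0],[0,0,0],[0,0,0],[0,0,0],[0,0,0]], jaw=[90,80,70,60,60,60,60,60])

```text
time_s: 28.95
eef_pos: [0.5937, 0.2066, 0.0051]
eef_rot: [-0.0, 1.0, -0.026, 0.001]
wrist_force: [-0.5, 0.3, 6.3]
opening: 0.72
grasp_force: 65.5
```

Call:
send_rows(dr=[[0,0,0],[0,0,0],[0,0,0],[0,0,0],[0,0,0],[0,0,0],[0,0,0],[0,0,0]], xyz=[[0,0,-3],[0,0,-7],[0,0,-12],[-1,3,-15],[-2,8,-15],[-3,13,-15],[-4,18,-15],[-5,22,-15]], jaw=[60,60,60,60,60,60,60,60])

```text
time_s: 29.95
eef_pos: [0.5308, -0.0123, 0.1539]
eef_rot: [0.0, 1.0, -0.026, -0.0]
wrist_force: [1.1, -0.1, -0.2]
opening: 0.725
grasp_force: 65.4
```

Call:
send_rows(dr=[[0,0,0],[0,0,0],[0,0,0],[0,0,0],[0,0,0],[0,0,0],[0,0,0],[0,0,0]], xyz=[[-0.8,4,0],[-1.6,8,0],[-2.4,11,0],[-2.75,12.2,0],[-2.75,12.2,0],[-2.75,12.2,0],[-2.75,12.2,0],[-2.75,12.2,0]], jaw=[60,60,60,60,60,60,60,60])

```text
time_s: 30.95
eef_pos: [0.498, -0.1303, 0.1541]
eef_rot: [-0.0, 1.0, -0.025, 0.0]
wrist_force: [-0.4, -0.5, 0.1]
opening: 0.719
grasp_force: 65.4
```

Run:
```python
from h import *
im,c=snap("wrist"); cv2.imwrite("pics/p1.png",im)
go((.4986,-.1312,.036,-2.9))
print([proj(c,p).round(0).tolist() for p in((.543,-.196,.076),(.546,-.07,.076),(.5735,-.135,.115))])
```

```text
t 31.0 pos [ 0.498  -0.1304  0.1541] yaw -2.9 open 0.717 F [-1.   0.3 -1.2] grip 65.4
[ 0.499 -0.131  0.036 -2.9  ] dr [-0.0, -0.0, -0.0] xyz [0.06, 0.07, 11.81]
[[346.0, 133.0], [166.0, 138.0], [257.0, 90.0]]
```

Call:
send_rows(dr=[[0,0,0],[0,0,0],[0,0,0],[0,0,0],[0,0,0],[0,0,0],[0,0,0],[0,0,0]], xyz=[[0.06,0.07,4],[0.06,0.07,7],[0.06,0.07,9],[0.06,0.07,10],[0.06,0.07,10.5],[0.06,0.07,11],[0.06,0.07,11.5],[0.06,0.07,11.8]], jaw=[60,60,60,60,60,60,60,60])

```text
time_s: 32.0
eef_pos: [0.4986, -0.1318, 0.0361]
eef_rot: [0.0, 1.0, -0.026, 0.0]
wrist_force: [0.1, 0.1, -1.0]
opening: 0.718
grasp_force: 65.4
```

No snag. Set it down, open gently, and lift.

Call:
send_rows(dr=[[0,0,0],[0,0,0],[0,0,0],[0,0,0],[0,0,0],[0,0,0],[0,0,0],[0,0,0]], xyz=[[0,0,0.1],[0,0,0.25],[0,0,0.25],[0,0,0.25],[0,0,0.25],[0,0,0.25],[0,0,0.25],[0,0,0.25]], jaw=[60,60,70,80,88,92,92,92])

```text
time_s: 33.0
eef_pos: [0.4984, -0.1318, 0.0336]
eef_rot: [-0.0, 1.0, -0.026, 0.0]
wrist_force: [0.2, -0.7, 0.3]
opening: 0.919
grasp_force: 0.0
```

Call:
send_rows(dr=[[0,0,0],[0,0,0],[0,0,0],[0,0,0],[0,0,0],[0,0,0],[0,0,0],[0,0,0]], xyz=[[0,0,-1.5],[0,0,-4],[0,0,-8],[0,0,-12],[0,0,-12],[0,0,-12],[0,0,-12],[0,0,-12]], jaw=[92,92,92,92,92,92,92,92])

```text
time_s: 34.0
eef_pos: [0.4977, -0.1314, 0.1525]
eef_rot: [-0.001, 1.0, -0.026, -0.001]
wrist_force: [-0.1, -0.2, -0.5]
opening: 0.921
grasp_force: 0.0
```

```bash
cat >> h.py <<'E'
def knob(c=None,im=None):
    """pointer (white) on the knob: angle in world about knob"""
    if im is None: im,c=snap("wrist")
    k=proj(c,(.5735,-.1345,.115)).astype(int); r=34
    y0=max(k[1]-r,0);x0=max(k[0]-r,0);s=im[y0:k[1]+r,x0:k[0]+r]; g=cv2.cvtColor(s,cv2.COLOR_BGR2GRAY)
    d=(g<90).astype(np.uint8); n,l,st,ce=cv2.connectedComponentsWithStats(d); i=1+np.argmax(st[1:,4]); h=cv2.convexHull(np.argwhere(l==i)[:,::-1]); mk=np.zeros_like(g); cv2.fillConvexPoly(mk,h,1)
    mk=cv2.erode(mk,np.ones((7,7)));w=np.argwhere((g>120)&(mk>0))[:,::-1]+[x0,y0]
    C=ray(c,h[:,0].mean(0)+[x0,y0],.115);P=np.array([ray(c,q,.115) for q in w])
    m=P.mean(0); print("knob centre~",C.round(4)[:2],"n",len(w),"pointer at",(m-[.5735,-.1345,.115])[:2].round(4),"ang",np.degrees(np.arctan2(m[1]+.1345,m[0]-.5735)).round(1))
E
python3 - <<'E'
from h import *
tins(save="pics/p2.png",ztop=.066,amin=500); im,c=snap("wrist"); knob(c,im)
print(proj(c,(.4986,-.1312,.066)))
go((.5735,-.1345,.16,-2.9))
E
```

```text
knob centre~ [ 0.5762 -0.1335] n 167 pointer at [-0.0099 -0.0003] ang -178.5
[255.42877985 194.80510018]
t 34.1 pos [ 0.498  -0.1316  0.1528] yaw -2.96 open 0.922 F [-0.7  0.1  0. ] grip 0.0
[ 0.574 -0.134  0.16  -2.9  ] dr [-0.01, 0.01, -0.01] xyz [7.55, -0.1, -0.73]
```

```bash
cat >> h.py <<'E'
def hough(f,box,rr,ztop,c):
    im=cv2.imread(f); u0,v0,u1,v1=box; g=cv2.GaussianBlur(cv2.cvtColor(im[v0:v1,u0:u1],cv2.COLOR_BGR2GRAY),(3,3),0)
    r=cv2.HoughCircles(g,cv2.HOUGH_GRADIENT,1,10,param1=80,param2=15,minRadius=rr[0],maxRadius=rr[1])
    for q in (r[0][:4] if r is not None else []): print("circle",q+[u0,v0,0],ray(c,(q[0]+u0,q[1]+v0),ztop).round(4))
    g=cv2.resize(g,(26,20),interpolation=cv2.INTER_AREA); print("\n".join(" ".join(f"{x:3d}" for x in row) for row in g))
E
python3 - <<'E'
from h import *
c=ctrl.calibration("wrist"); hough("pics/p2.png",(165,130,345,280),(28,60),.066,c)
E
```

```text
circle [257.5        196.5         41.59999847] [ 0.4973 -0.1328  0.066 ]
circle [242.5        198.5         57.20000076] [ 0.4963 -0.1212  0.066 ]
circle [256.5        183.5         37.20000076] [ 0.5076 -0.1326  0.066 ]
circle [234.5        185.5         52.79999924] [ 0.5069 -0.1158  0.066 ]
192 192 193 193 193 195 194 187 167 163 141 123 120 112 131 159 164 170 183 185 183 182 182 182 181 183
161 169 169 178 183 177 169 161 156 154 150 145 147 146 150 151 151 155 163 163 163 170 167 163 162 159
 86 107 114 142 154 135 132 139 116 120  96  69  65  67  65  82 121 115 130 119 119 140 138 110 103  92
 87 107 142 202 215 189 188 182 124 105  80 124 150 152 139 106  88 111 161 182 183 200 193 130 103  88
 92 108 141 201 220 193 190 189 125 122 176 185 183 178 181 187 163 105 175 184 185 201 189 130 103  84
105 105 147 193 215 190 187 178 142 180 171 171 176 177 175 171 181 176 159 192 194 201 187 129 103  82
117 108 151 200 218 215 212 176 176 172 177 179 179 178 178 178 174 178 169 196 199 199 182 112 102  82
130 106 143 208 225 218 209 174 173 175 178 178 178 179 179 179 181 174 177 
[... 575 characters left out ...]
  61  61  78 119 142 144 145 144 138 111  68  61  61  61  61  61  61  61 114
135  71  80  80  80  80  80  80  80  80  81  89  99 101  94  84  80  80  80  79  79  79  79  79  74 102
 72  82  98  98  98  98  98  98  97  98  98  97  97  96  96  96  96  96  96  97  97  97  96  97  84  86
 57  84 100 100 100 100  99  99  99 100 102 105 104 103 102 100 102 104 103 103 102 102 101 101  86  82
 37 104 106 106 107 107 106 106 109 110 113 120 119 118 117 116 118 121 119 119 120 120 115 112 111  79
 30  99 102 102 102 102 102 113 117 117 118 123 133 139 143 144 144 144 145 145 168 176 135 119 119  72
 24  80  82  82  82  82  84  94  95  95  95  95  95  97 103 111 116 116 116 140 172 166 133  96  95  70
```

Call:
send_rows(dr=[[0,0,0],[0,0,0],[0,0,0],[0,0,0],[0,0,0],[0,0,0],[0,0,0],[0,0,0]], xyz=[[4,0,0],[7.6,-0.1,0],[7.6,-0.1,0],[7.6,-0.1,0],[7.6,-0.1,2],[7.6,-0.1,4],[7.6,-0.1,6],[7.6,-0.1,6.8]], jaw=[92,92,92,92,92,92,92,92])

```text
time_s: 35.1
eef_pos: [0.573, -0.1342, 0.0835]
eef_rot: [-0.001, 1.0, -0.026, -0.001]
wrist_force: [-0.3, -0.1, 0.7]
opening: 0.92
grasp_force: 0.0
```

Call:
send_rows(dr=[[0,0,0],[0,0,0],[0,0,0],[0,0,0],[0,0,0],[0,0,0],[0,0,0],[0,0,0]], xyz=[[0,0,0],[0,0,0],[0,0,0],[0,0,0],[0,0,0],[0,0,0],[0,0,0],[0,0,0]], jaw=[80,65,50,40,30,30,30,30])

```text
time_s: 36.1
eef_pos: [0.5749, -0.135, 0.0867]
eef_rot: [0.0, 1.0, -0.026, 0.001]
wrist_force: [-1.1, 0.0, 6.1]
opening: 0.449
grasp_force: 60.1
```

Run:
```python
from h import *
go(); print(ctrl.get_obs()['q'].round(2))
```

```text
t 36.1 pos [ 0.5749 -0.135   0.0867] yaw -2.95 open 0.449 F [-1.1  0.   6.1] grip 60.1
[-0.43  0.37  1.67 -0.    1.09  1.19]
```

Call:
send_rows(dr=[[0,0,-1],[0,0,-2],[0,0,-3],[0,0,-4],[0,0,-5],[0,0,-6],[0,0,-7],[0,0,-8]], xyz=[[0,0,0],[0,0,0],[0,0,0],[0,0,0],[0,0,0],[0,0,0],[0,0,0],[0,0,0]], jaw=[30,30,30,30,30,30,30,30])

```text
time_s: 37.1
eef_pos: [0.574, -0.1327, 0.0867]
eef_rot: [-0.001, 0.923, 0.385, 0.0]
wrist_force: [-6.1, 8.9, 11.6]
opening: 0.448
grasp_force: 61.2
```

Call:
send_rows(dr=[[0,0,-1],[0,0,-2],[0,0,-3],[0,0,-4],[0,0,-5],[0,0,-6],[0,0,-7],[0,0,-7]], xyz=[[0,0,0],[0,0,0],[0,0,0],[0,0,0],[0,0,0],[0,0,0],[0,0,0],[0,0,0]], jaw=[30,30,30,30,30,30,30,30])

```text
time_s: 38.1
eef_pos: [0.572, -0.1317, 0.0867]
eef_rot: [-0.004, 0.724, 0.689, -0.0]
wrist_force: [-15.7, 11.1, 19.5]
opening: 0.448
grasp_force: 61.9
```

Call:
send_rows(dr=[[0,0,0],[0,0,0],[0,0,0],[0,0,0],[0,0,0],[0,0,0],[0,0,1.5],[0,0,3]], xyz=[[0,0,0],[0,0,0],[0,0,0],[0,0,0],[0,0,-3],[0,0,-7],[0,0,-8],[0,0,-8]], jaw=[40,60,80,92,92,92,92,92])

```text
time_s: 39.1
eef_pos: [0.5754, -0.1353, 0.1673]
eef_rot: [0.001, 0.825, 0.564, 0.001]
wrist_force: [0.6, 1.8, -0.0]
opening: 0.92
grasp_force: 0.0
```

Call:
send_rows(dr=[[0,0,1.7],[0,0,3.4],[0,0,5.1],[0,0,6.8],[0,0,8.5],[0,0,10.2],[0,0,11.9],[0,0,12]], xyz=[[0,0,0],[0,0,0],[0,0,0],[0,0,0],[0,0,0],[0,0,0],[0,0,0],[0,0,0]], jaw=[92,92,92,92,92,92,92,92])

```text
time_s: 40.1
eef_pos: [0.5744, -0.1349, 0.1655]
eef_rot: [-0.0, 1.0, -0.025, -0.0]
wrist_force: [-0.5, 0.1, -0.3]
opening: 0.917
grasp_force: 0.0
```

Run:
```python
from h import *
go((.4975,-.131,.16,-2.9),(.398,.203,.16,-2.9))
```

```text
t 40.1 pos [ 0.5744 -0.1349  0.1655] yaw -2.91 open 0.917 F [-0.5  0.1 -0.3] grip 0.0
[ 0.498 -0.131  0.16  -2.9  ] dr [-0.0, 0.0, -0.0] xyz [-7.7, 0.0, 0.55]
[ 0.398  0.203  0.16  -2.9  ] dr [-0.0, 0.0, -0.0] xyz [-19.34, -32.85, 0.55]
```

Call:
send_rows(dr=[[0,0,0],[0,0,0],[0,0,0],[0,0,0],[0,0,0],[0,0,0],[0,0,0],[0,0,0]], xyz=[[-4,0,0.5],[-7.7,0,1],[-7.7,0,1.2],[-7.7,0,1.2],[-7.7,0,1.2],[-7.7,0,1.2],[-7.7,0,1.2],[-7.7,0,1.2]], jaw=[92,92,92,92,92,92,92,92])

```text
time_s: 41.1
eef_pos: [0.4976, -0.1307, 0.1536]
eef_rot: [-0.0, 1.0, -0.026, -0.0]
wrist_force: [-0.4, 0.5, 0.2]
opening: 0.92
grasp_force: 0.0
```

Run:
```python
from h import *
im,c=snap("wrist"); cv2.imwrite("pics/p3.png",im); knob(c,im)
hough("pics/p3.png",(165,130,345,280),(28,60),.066,c)
go((.398,.203,.16,-2.9))
```

```text
knob centre~ [ 0.5728 -0.1331] n 203 pointer at [-0.0019 -0.0103] ang -100.2
circle [257.5        183.5         37.20000076] [ 0.5071 -0.1325  0.066 ]
circle [275.5        184.5         53.90000153] [ 0.5056 -0.1461  0.066 ]
circle [247.5        183.5         47.09999847] [ 0.5075 -0.1249  0.066 ]
circle [295.5        184.5         53.90000153] [ 0.5048 -0.1613  0.066 ]
199 200 201 201 200 201 201 196 174 173 158 136 117 114 138 159 173 179 190 191 190 190 190 190 190 189
164 170 170 178 187 181 175 164 165 155 152 152 149 149 152 154 155 161 165 167 168 175 173 166 166 163
103 109 115 139 160 140 136 144 125 124 104  67  49  43  51  78 125 123 137 131 130 153 153 123 111 103
109 108 134 201 220 196 195 192 137 109  42  31  31  31  31  32  64 117 168 198 203 216 213 152 111  98
117 107 133 198 219 194 195 193 135  35  32  31  31  31  31  32  32  55 177 199 205 216 206 152 111  94
136 106 140 194 219 197 194 187  62  32  31  31  31  31  31  32  32  32 121 207 213 216 205 150 111  89
151 105 141 199 220 221 218 172  38  32  31  34  35  34  34  34  34  34  81 215 217 216 201 123 111  88
[... 818 characters left out ...]
85  85  80 116
 81  93 102 102 102 102 102 102 102 102 103 101 101 101 100 100 101 101 101 101 101 101 101 101  91 101
 61  94 104 105 105 105 104 104 104 106 109 112 112 109 108 106 107 110 110 108 109 108 107 107  95  85
 41 110 110 110 110 111 110 112 115 116 122 126 128 126 125 124 126 127 128 127 127 126 122 118 117  80
 33 105 106 106 106 106 107 118 122 123 124 132 139 146 149 150 150 150 150 151 176 178 135 124 124  79
 25  74  76  75  76  75  78  86  86  87  87  87  87  89  97 105 104 105 105 119 153 147 118  90  88  69
t 41.15 pos [ 0.4975 -0.1307  0.1536] yaw -2.95 open 0.92 F [ 0.7 -0.3  0.2] grip 0.0
[ 0.398  0.203  0.16  -2.9  ] dr [-0.0, 0.0, -0.01] xyz [-11.66, -32.81, -0.64]
```

Run:
```python
from h import *
c=ctrl.calibration("wrist"); print(ray(c,(257.5,183.5),.029))
```

```text
[ 0.49763353 -0.13219061  0.029     ]
```

Call:
send_rows(dr=[[0,0,0],[0,0,0],[0,0,0],[0,0,0],[0,0,0],[0,0,0],[0,0,0],[0,0,0]], xyz=[[-1,-4,0],[-2,-9,0],[-4,-14,0],[-6,-19,0],[-8,-24,0],[-10,-29,0],[-11.7,-32.8,0],[-11.7,-32.8,0]], jaw=[92,92,92,92,95,100,100,100])

```text
time_s: 42.15
eef_pos: [0.3964, 0.2049, 0.1536]
eef_rot: [-0.0, 1.0, -0.024, -0.0]
wrist_force: [-0.2, -0.8, 0.3]
opening: 1.003
grasp_force: 0.0
```

Call:
send_rows(dr=[[0,0,0],[0,0,0],[0,0,0],[0,0,0],[0,0,0],[0,0,0],[0,0,0],[0,0,0]], xyz=[[0,0,1],[0,0,2],[0,0,3],[0,0,3],[0,0,3],[0,0,3],[0,0,3],[0,0,3]], jaw=[100,100,100,100,100,100,100,100])

```text
time_s: 43.15
eef_pos: [0.3977, 0.203, 0.1238]
eef_rot: [-0.0, 1.0, -0.026, 0.0]
wrist_force: [0.0, 0.4, -0.0]
opening: 1.004
grasp_force: 0.0
```

Run:
```python
from h import *
tins(save="pics/t3.png",amin=500); go((.398,.203,.005,-2.9))
```

```text
wrist ell [371.5 229.6] [22.6 36.6] xy [0.3655 0.1135]
wrist ell [259.6 192. ] [80.  86.1] xy [0.4008 0.1999]
t 43.2 pos [0.3976 0.203  0.1237] yaw -2.95 open 1.001 F [-1.   0.2  0.1] grip 0.0
[ 0.398  0.203  0.005 -2.9  ] dr [-0.0, -0.0, -0.01] xyz [0.03, -0.01, 11.87]
```

Call:
send_rows(dr=[[0,0,0],[0,0,0],[0,0,0],[0,0,0],[0,0,0],[0,0,0],[0,0,0],[0,0,0]], xyz=[[0.3,0.3,3],[0.3,0.3,6],[0.3,0.3,9],[0.3,0.3,10.5],[0.3,0.3,11],[0.3,0.3,11.5],[0.3,0.3,11.9],[0.3,0.3,11.9]], jaw=[100,100,100,100,100,100,100,100])

```text
time_s: 44.2
eef_pos: [0.4006, 0.1998, 0.0048]
eef_rot: [-0.0, 1.0, -0.026, 0.0]
wrist_force: [0.1, 0.1, -0.4]
opening: 1.002
grasp_force: 0.0
```

Call:
send_rows(dr=[[0,0,0],[0,0,0],[0,0,0],[0,0,0],[0,0,0],[0,0,0],[0,0,0],[0,0,0]], xyz=[[0,0,0],[0,0,0],[0,0,0],[0,0,0],[0,0,0],[0,0,0],[0,0,0],[0,0,0]], jaw=[90,80,70,60,60,60,60,60])

```text
time_s: 45.2
eef_pos: [0.4006, 0.1998, 0.0054]
eef_rot: [0.0, 1.0, -0.026, 0.0]
wrist_force: [-3.0, -1.3, 9.6]
opening: 0.72
grasp_force: 64.2
```

Run:
```python
from h import *
go((.4976,-.1315,.155,-2.9))
```

```text
t 45.2 pos [0.4006 0.1998 0.0054] yaw -2.95 open 0.72 F [-3.  -1.3  9.6] grip 64.2
[ 0.498 -0.132  0.155 -2.9  ] dr [0.0, -0.0, -0.01] xyz [11.39, 32.58, -14.96]
```

Call:
send_rows(dr=[[0,0,0],[0,0,0],[0,0,0],[0,0,0],[0,0,0],[0,0,0],[0,0,0],[0,0,0]], xyz=[[0,0,-3],[0,0,-7],[0,0,-12],[1,3,-15],[3,8,-15],[5,13,-15],[7,18,-15],[9,22,-15]], jaw=[60,60,60,60,60,60,60,60])

```text
time_s: 46.2
eef_pos: [0.4791, -0.0266, 0.1547]
eef_rot: [0.0, 1.0, -0.026, 0.0]
wrist_force: [0.8, -0.0, -0.1]
opening: 0.72
grasp_force: 66.0
```

Call:
send_rows(dr=[[0,0,0],[0,0,0],[0,0,0],[0,0,0],[0,0,0],[0,0,0],[0,0,0],[0,0,0]], xyz=[[1,4,0],[2,8,0],[2.4,10.5,0],[2.4,10.6,0],[2.4,10.6,0],[2.4,10.6,0],[2.4,10.6,0],[2.4,10.6,0]], jaw=[60,60,60,60,60,60,60,60])

```text
time_s: 47.2
eef_pos: [0.4975, -0.1312, 0.1547]
eef_rot: [0.0, 1.0, -0.025, 0.0]
wrist_force: [-0.4, -0.0, -0.2]
opening: 0.725
grasp_force: 65.9
```

Run:
```python
from h import *
go((.4976,-.1315,.036,-2.9))
```

```text
t 47.2 pos [ 0.4975 -0.1312  0.1547] yaw -2.91 open 0.725 F [-0.4 -0.  -0.2] grip 65.9
[ 0.498 -0.132  0.036 -2.9  ] dr [0.0, -0.0, -0.0] xyz [0.01, 0.03, 11.87]
```

Call:
send_rows(dr=[[0,0,0],[0,0,0],[0,0,0],[0,0,0],[0,0,0],[0,0,0],[0,0,0],[0,0,0]], xyz=[[0,0,4],[0,0,7],[0,0,9],[0,0,10],[0,0,10.5],[0,0,11],[0,0,11.5],[0,0,11.85]], jaw=[60,60,60,60,60,60,60,60])

```text
time_s: 48.2
eef_pos: [0.4976, -0.1318, 0.0361]
eef_rot: [0.0, 1.0, -0.026, 0.0]
wrist_force: [0.1, 0.2, -1.4]
opening: 0.715
grasp_force: 65.9
```

Call:
send_rows(dr=[[0,0,0],[0,0,0],[0,0,0],[0,0,0],[0,0,0],[0,0,0],[0,0,0],[0,0,0]], xyz=[[0,0,0.1],[0,0,0.25],[0,0,0.25],[0,0,0.25],[0,0,0.25],[0,0,0.25],[0,0,0.25],[0,0,0.25]], jaw=[60,60,70,80,88,92,92,92])

```text
time_s: 49.2
eef_pos: [0.4974, -0.1317, 0.0336]
eef_rot: [0.0, 1.0, -0.026, 0.0]
wrist_force: [0.8, -0.1, 0.0]
opening: 0.923
grasp_force: 0.0
```

Call:
send_rows(dr=[[0,0,0],[0,0,0],[0,0,0],[0,0,0],[0,0,0],[0,0,0],[0,0,0],[0,0,0]], xyz=[[0,0,-1.5],[0,0,-4],[0,0,-8],[0,0,-12],[0,0,-12],[0,0,-12],[0,0,-12],[0,0,-12]], jaw=[92,92,92,92,92,92,92,92])

```text
time_s: 50.2
eef_pos: [0.4967, -0.1313, 0.1524]
eef_rot: [-0.001, 1.0, -0.026, -0.001]
wrist_force: [-0.2, 0.1, 0.1]
opening: 0.922
grasp_force: 0.0
```

Run:
```python
from h import *
im,c=snap("wrist"); cv2.imwrite("pics/p4.png",im); knob(c,im)
hough("pics/p4.png",(165,130,345,280),(38,46),.066,c)
go((.5725,-.1345,.085,-2.9))
```

```text
knob centre~ [ 0.5719 -0.1338] n 204 pointer at [-0.0019 -0.0101] ang -100.7
circle [257.5        194.5         42.09999847] [ 0.4976 -0.1327  0.066 ]
circle [255.5        183.5         38.70000076] [ 0.5064 -0.1316  0.066 ]
circle [294.5 173.5  41. ] [ 0.5126 -0.1612  0.066 ]
197 197 197 197 198 198 199 190 169 168 159 145 119 125 151 164 169 174 187 191 189 187 187 187 187 187
133 145 146 158 168 162 150 145 147 139 133 134 131 131 132 135 136 137 142 144 146 155 151 143 143 138
 85 105 118 147 165 145 143 150 117 127  91  56  52  53  52  71 126 120 143 137 135 160 155 119 107  95
 86 104 140 199 216 189 188 182 128  85  77 120 144 152 142 103  71 105 169 192 193 208 202 135 107  91
 91 104 142 195 217 190 187 185 112 113 178 187 182 178 183 182 156  94 173 192 193 208 198 135 107  86
104 103 145 190 213 188 187 170 131 179 175 173 176 176 173 170 177 173 155 200 201 208 197 132 106  84
117 105 148 197 215 209 209 170 175 172 177 179 179 180 181 178 173 180 174 206 210 208 193 115 106  84
130 102 139 206 222 217 207 174 174 175 179 179 179 181 180 179 183 175 176 198 210 216 201 11
[... 719 characters left out ...]
84  85  84  78 102
 72  82  98  98  98  98  98  98  98  98  98  97  97  97  96  96  97  97  97  97  97  97  97  98  84  86
 55  89 101 101 102 102 101 101 102 103 108 110 108 108 105 102 105 108 106 106 106 105 103 103  91  84
 37 104 105 105 106 106 105 106 111 111 116 122 123 123 122 122 123 124 124 124 124 124 117 113 113  79
 30 100 102 102 103 103 103 114 118 118 119 125 133 141 144 146 145 145 146 146 169 165 130 119 119  72
 23  67  69  68  69  68  70  78  78  79  79  78  78  80  86  93  95  95  94 109 138 137 107  80  80  59
t 50.25 pos [ 0.4969 -0.1315  0.1526] yaw -2.96 open 0.919 F [1.2 0.2 0.4] grip 0.0
[ 0.572 -0.134  0.085 -2.9  ] dr [-0.01, 0.02, -0.01] xyz [7.58, -0.08, 6.75]
```

Second tin seated. Turn the knob again.

Call:
send_rows(dr=[[0,0,0],[0,0,0],[0,0,0],[0,0,0],[0,0,0],[0,0,0],[0,0,0],[0,0,0]], xyz=[[4,0,0],[7.5,-0.1,0],[7.5,-0.1,0],[7.5,-0.1,0],[7.5,-0.1,2],[7.5,-0.1,4],[7.5,-0.1,6],[7.5,-0.1,6.7]], jaw=[92,92,92,92,92,92,92,92])

```text
time_s: 51.25
eef_pos: [0.5709, -0.1342, 0.085]
eef_rot: [-0.001, 1.0, -0.026, -0.001]
wrist_force: [-0.2, 0.0, 0.5]
opening: 0.919
grasp_force: 0.0
```

Call:
send_rows(dr=[[0,0,0],[0,0,0],[0,0,0],[0,0,0],[0,0,0],[0,0,0],[0,0,0],[0,0,0]], xyz=[[0,0,0],[0,0,0],[0,0,0],[0,0,0],[0,0,0],[0,0,0],[0,0,0],[0,0,0]], jaw=[80,65,50,40,30,30,30,30])

```text
time_s: 52.25
eef_pos: [0.5729, -0.1349, 0.0877]
eef_rot: [0.0, 1.0, -0.026, 0.001]
wrist_force: [-0.6, -0.2, 5.8]
opening: 0.448
grasp_force: 59.9
```

Call:
send_rows(dr=[[0,0,-1],[0,0,-2],[0,0,-3],[0,0,-4],[0,0,-5],[0,0,-6],[0,0,-7],[0,0,-8]], xyz=[[0,0,0],[0,0,0],[0,0,0],[0,0,0],[0,0,0],[0,0,0],[0,0,0],[0,0,0]], jaw=[30,30,30,30,30,30,30,30])

```text
time_s: 53.25
eef_pos: [0.5726, -0.1341, 0.0878]
eef_rot: [-0.0, 0.923, 0.385, 0.0]
wrist_force: [-4.5, 3.1, 7.2]
opening: 0.45
grasp_force: 60.4
```

Call:
send_rows(dr=[[0,0,-1],[0,0,-2],[0,0,-3],[0,0,-4],[0,0,-5],[0,0,-6],[0,0,-7],[0,0,-7]], xyz=[[0,0,0],[0,0,0],[0,0,0],[0,0,0],[0,0,0],[0,0,0],[0,0,0],[0,0,0]], jaw=[30,30,30,30,30,30,30,30])

```text
time_s: 54.25
eef_pos: [0.5719, -0.1338, 0.0877]
eef_rot: [-0.001, 0.725, 0.689, -0.0]
wrist_force: [-6.3, 3.8, 10.8]
opening: 0.448
grasp_force: 60.7
```

Call:
send_rows(dr=[[0,0,0],[0,0,0],[0,0,0],[0,0,0],[0,0,0],[0,0,0],[0,0,1.5],[0,0,3]], xyz=[[0,0,0],[0,0,0],[0,0,0],[0,0,0],[0,0,-3],[0,0,-7],[0,0,-7.5],[0,0,-7.5]], jaw=[40,60,80,92,92,92,92,92])

```text
time_s: 55.25
eef_pos: [0.5731, -0.135, 0.1628]
eef_rot: [0.001, 0.825, 0.565, 0.001]
wrist_force: [-0.3, -0.6, -0.3]
opening: 0.921
grasp_force: 0.0
```

Call:
send_rows(dr=[[0,0,1.7],[0,0,3.4],[0,0,5.1],[0,0,6.8],[0,0,8.5],[0,0,10.2],[0,0,11.9],[0,0,12]], xyz=[[0,0,0],[0,0,0],[0,0,0],[0,0,0],[0,0,0],[0,0,0],[0,0,0],[0,0,0]], jaw=[92,92,92,92,92,92,92,92])

```text
time_s: 56.25
eef_pos: [0.5724, -0.1346, 0.1615]
eef_rot: [-0.0, 1.0, -0.025, -0.0]
wrist_force: [0.2, 0.0, 0.6]
opening: 0.921
grasp_force: 0.0
```

Call:
send_rows(dr=[[0,0,0],[0,0,0],[0,0,0],[0,0,0],[0,0,0],[0,0,0],[0,0,0],[0,0,0]], xyz=[[-4,0,0.5],[-7.6,0,1],[-7.6,0,1],[-7.6,0,1],[-7.6,0,1],[-7.6,0,1],[-7.6,0,1],[-7.6,0,1]], jaw=[92,92,92,92,92,92,92,92])

```text
time_s: 57.25
eef_pos: [0.4966, -0.1307, 0.1515]
eef_rot: [-0.0, 1.0, -0.026, -0.0]
wrist_force: [-0.2, -0.6, -0.2]
opening: 0.923
grasp_force: 0.0
```

Run:
```python
from h import *
im,c=snap("wrist"); cv2.imwrite("pics/p5.png",im); knob(c,im)
hough("pics/p5.png",(165,130,345,280),(33,40),.029,c)
go((.564,.359,.155,-2.9))
```

```text
knob centre~ [ 0.5754 -0.1329] n 238 pointer at [ 0.0085 -0.0003] ang -1.8
circle [256.5        183.5         38.29999924] [ 0.4972 -0.1313  0.029 ]
204 204 204 205 205 205 206 198 176 175 166 145 141 131 150 173 176 180 195 196 198 195 195 195 195 195
137 148 149 161 169 165 156 150 154 141 138 137 136 136 138 140 146 143 148 148 151 160 158 148 148 147
 92 107 114 147 160 143 143 149 123 130  97  57  40  36  42  67 126 130 140 138 136 156 161 128 110 107
 95 110 140 204 214 193 194 192 137  94  38  31  32  31  32  32  51 110 169 198 199 214 209 151 110 104
103 108 135 198 215 191 191 191 123  33  32  31  31  31  31  31  32  47 169 194 199 212 201 149 108  99
118 107 144 194 215 190 191 182  53  32  31  31  32  31  31  32  32  32 105 200 204 212 200 146 108  94
134 108 149 201 220 214 217 165  34  31  31  33  35  34  34  34  34  34  71 209 212 211 197 125 107  87
145 107 142 210 227 222 213 157  34  31  33  38  38  37  35  34  35  35  69 208 212 217 204 126 108  87
160  93 132 207 223 221 200 176  49  32  36  38  38  38  38  38  36  36 109 220 227 231 222 146 107  79
176  67  92 176
[... 591 characters left out ...]
4  85  85  83 100
 78  87 102 102 102 102 103 102 102 102 102 101 101 101 101 101 101 101 101 101 101 101 101 102  95  77
 61  93 105 105 105 105 105 104 105 106 109 112 112 109 108 106 107 110 110 108 109 108 107 107  99  74
 40 109 110 110 111 111 110 111 115 116 124 125 126 124 123 123 124 125 126 125 125 125 120 117 117  79
 32 104 106 107 107 107 107 116 123 123 127 135 143 149 151 150 151 151 151 151 162 169 138 125 124  77
 25  77  79  79  79  79  81  90  91  91  91  91  92  96 105 111 111 110 111 129 159 156 123  95  92  64
t 57.3 pos [ 0.4965 -0.1306  0.1515] yaw -2.94 open 0.92 F [-0.2  1.4  0.2] grip 0.0
[ 0.564  0.359  0.155 -2.9  ] dr [-0.0, 0.0, -0.01] xyz [4.22, -49.24, -0.35]
```

Call:
send_rows(dr=[[0,0,0],[0,0,0],[0,0,0],[0,0,0],[0,0,0],[0,0,0],[0,0,0],[0,0,0]], xyz=[[0.3,-4,0],[0.7,-9,0],[1.2,-14,0],[1.6,-19,0],[2,-24,0],[2.5,-29,0],[3,-34,0],[3.4,-39,0]], jaw=[92,92,92,92,95,100,100,100])

```text
time_s: 58.3
eef_pos: [0.5507, 0.2588, 0.1516]
eef_rot: [0.0, 1.0, -0.026, 0.0]
wrist_force: [-0.1, 0.4, 0.5]
opening: 1.002
grasp_force: 0.0
```

Call:
send_rows(dr=[[0,0,0],[0,0,0],[0,0,0],[0,0,0],[0,0,0],[0,0,0],[0,0,0],[0,0,0]], xyz=[[0.3,-4,0],[0.6,-8,0.5],[0.8,-10.2,1],[0.8,-10.2,2],[0.8,-10.2,2.8],[0.8,-10.2,2.8],[0.8,-10.2,2.8],[0.8,-10.2,2.8]], jaw=[100,100,100,100,100,100,100,100])

```text
time_s: 59.3
eef_pos: [0.5643, 0.3582, 0.1243]
eef_rot: [-0.0, 1.0, -0.026, 0.0]
wrist_force: [0.3, -0.4, 0.6]
opening: 0.999
grasp_force: 0.0
```

Run:
```python
from h import *
tins(save="pics/t4.png",amin=500); go((.564,.359,.005,-2.9)); print(ctrl.get_obs()['q'].round(2))
```

```text
wrist ell [254.2 195.1] [84.6 85.5] xy [0.5652 0.3593]
t 59.35 pos [0.5642 0.3583 0.1242] yaw -2.99 open 1.001 F [-0.4  0.6 -0.7] grip 0.0
[ 0.564  0.359  0.005 -2.9  ] dr [-0.0, -0.01, -0.01] xyz [-0.04, -0.07, 11.92]
[0.39 0.48 1.44 0.   1.22 2.01]
```

Call:
send_rows(dr=[[0,0,0],[0,0,0],[0,0,0],[0,0,0],[0,0,0],[0,0,0],[0,0,0],[0,0,0]], xyz=[[0.1,-0.1,3],[0.1,-0.1,6],[0.1,-0.1,9],[0.1,-0.1,10.5],[0.1,-0.1,11],[0.1,-0.1,11.5],[0.1,-0.1,11.9],[0.1,-0.1,11.9]], jaw=[100,100,100,100,100,100,100,100])

```text
time_s: 60.35
eef_pos: [0.565, 0.3596, 0.0049]
eef_rot: [-0.0, 1.0, -0.026, 0.0]
wrist_force: [0.1, 0.1, -1.4]
opening: 0.998
grasp_force: 0.0
```

Call:
send_rows(dr=[[0,0,0],[0,0,0],[0,0,0],[0,0,0],[0,0,0],[0,0,0],[0,0,0],[0,0,0]], xyz=[[0,0,0],[0,0,0],[0,0,0],[0,0,0],[0,0,0],[0,0,0],[0,0,0],[0,0,0]], jaw=[90,80,70,60,60,60,60,60])

```text
time_s: 61.35
eef_pos: [0.5655, 0.3597, 0.0055]
eef_rot: [-0.0, 1.0, -0.026, 0.001]
wrist_force: [-0.5, 0.2, 5.4]
opening: 0.716
grasp_force: 65.5
```

Call:
send_rows(dr=[[0,0,0],[0,0,0],[0,0,0],[0,0,0],[0,0,0],[0,0,0],[0,0,0],[0,0,0]], xyz=[[0,0,-3],[0,0,-7],[0,0,-12],[0,3,-15],[-1,8,-15],[-2,13,-15],[-2.5,18,-15],[-3,23,-15]], jaw=[60,60,60,60,60,60,60,60])

```text
time_s: 62.35
eef_pos: [0.5222, 0.1299, 0.1542]
eef_rot: [0.0, 1.0, -0.026, -0.0]
wrist_force: [-0.0, -1.0, -0.4]
opening: 0.715
grasp_force: 65.3
```

Run:
```python
from h import *
go((.4976,-.1315,.155,-2.9))
```

```text
t 62.35 pos [0.5222 0.1299 0.1542] yaw -2.94 open 0.715 F [-0.  -1.  -0.4] grip 65.3
[ 0.498 -0.132  0.155 -2.9  ] dr [0.0, 0.0, -0.01] xyz [-1.11, 26.23, -0.08]
```

Call:
send_rows(dr=[[0,0,0],[0,0,0],[0,0,0],[0,0,0],[0,0,0],[0,0,0],[0,0,0],[0,0,0]], xyz=[[-0.2,5,0],[-0.4,10,0],[-0.6,15,0],[-0.8,20,0],[-1,24,0],[-1.1,26.2,0],[-1.1,26.2,0],[-1.1,26.2,0]], jaw=[60,60,60,60,60,60,60,60])

```text
time_s: 63.35
eef_pos: [0.4982, -0.129, 0.1542]
eef_rot: [-0.0, 1.0, -0.026, -0.0]
wrist_force: [-1.1, -0.3, -1.6]
opening: 0.719
grasp_force: 65.3
```

Run:
```python
from h import *
go((.4976,-.1315,.036,-2.9))
```

```text
t 63.35 pos [ 0.4982 -0.129   0.1542] yaw -2.96 open 0.719 F [-1.1 -0.3 -1.6] grip 65.3
[ 0.498 -0.132  0.036 -2.9  ] dr [-0.01, 0.01, -0.01] xyz [-0.04, 0.26, 11.82]
```

Call:
send_rows(dr=[[0,0,0],[0,0,0],[0,0,0],[0,0,0],[0,0,0],[0,0,0],[0,0,0],[0,0,0]], xyz=[[0,0,2],[0,0,4],[0,0,6],[0,0,7],[0,0,7],[0,0,7],[0,0,7],[0,0,7]], jaw=[60,60,60,60,60,60,60,60])

```text
time_s: 64.35
eef_pos: [0.4988, -0.13, 0.0852]
eef_rot: [0.0, 1.0, -0.026, 0.0]
wrist_force: [0.1, -0.2, -0.7]
opening: 0.718
grasp_force: 65.3
```

Call:
send_rows(dr=[[0,0,0],[0,0,0],[0,0,0],[0,0,0],[0,0,0],[0,0,0],[0,0,0],[0,0,0]], xyz=[[-0.1,0.15,0],[-0.1,0.15,1],[-0.1,0.15,2],[-0.1,0.15,3],[-0.1,0.15,3.8],[-0.1,0.15,4.4],[-0.1,0.15,4.9],[-0.1,0.15,4.9]], jaw=[60,60,60,60,60,60,60,60])

```text
time_s: 65.35
eef_pos: [0.4972, -0.1311, 0.0352]
eef_rot: [-0.0, 1.0, -0.026, -0.0]
wrist_force: [0.4, 0.3, -0.7]
opening: 0.716
grasp_force: 65.3
```

Call:
send_rows(dr=[[0,0,0],[0,0,0],[0,0,0],[0,0,0],[0,0,0],[0,0,0],[0,0,0],[0,0,0]], xyz=[[0,0,0.1],[0,0,0.25],[0,0,0.25],[0,0,0.25],[0,0,0.25],[0,0,0.25],[0,0,0.25],[0,0,0.25]], jaw=[60,60,70,80,88,92,92,92])

```text
time_s: 66.35
eef_pos: [0.4974, -0.1312, 0.0331]
eef_rot: [-0.0, 1.0, -0.026, -0.0]
wrist_force: [-0.5, 1.5, 1.0]
opening: 0.922
grasp_force: 0.0
```

Call:
send_rows(dr=[[0,0,0],[0,0,0],[0,0,0],[0,0,0],[0,0,0],[0,0,0],[0,0,0],[0,0,0]], xyz=[[0,0,-1.5],[0,0,-4],[0,0,-8],[0,0,-12],[0,0,-12],[0,0,-12],[0,0,-12],[0,0,-12]], jaw=[92,92,92,92,92,92,92,92])

```text
time_s: 67.35
eef_pos: [0.4967, -0.1309, 0.152]
eef_rot: [-0.0, 1.0, -0.026, -0.001]
wrist_force: [-0.3, 0.2, 0.1]
opening: 0.922
grasp_force: 0.0
```

Run:
```python
from h import *
im,c=snap("wrist"); cv2.imwrite("pics/p6.png",im); knob(c,im)
hough("pics/p6.png",(165,130,345,280),(38,46),.066,c)
go((.507,.0085,.15,-2.9))
```

```text
knob centre~ [ 0.5755 -0.1311] n 232 pointer at [ 0.0087 -0.0008] ang -5.1
circle [255.5        190.5         45.40000153] [ 0.5011 -0.1308  0.066 ]
circle [258.5        204.5         40.79999924] [ 0.4898 -0.1325  0.066 ]
circle [247.5        207.5         42.09999847] [ 0.4878 -0.1239  0.066 ]
198 198 198 198 198 198 199 191 170 168 159 140 135 126 146 168 170 175 187 189 190 188 188 188 187 188
132 143 143 155 163 159 148 140 147 139 132 132 131 130 133 135 139 138 142 143 145 155 152 143 142 140
 87 102 112 142 156 139 137 146 118 124  93  60  56  56  54  67 122 123 140 135 132 155 155 123 106 100
 91 105 135 197 214 188 187 184 130  91  79 127 155 161 145 108  69 106 165 190 189 205 202 145 106  98
 98 104 131 191 208 184 184 184 124 119 176 184 184 183 183 182 161  99 164 187 189 203 193 143 104  92
112 102 138 186 208 183 184 176 140 180 174 173 177 178 175 170 176 177 146 196 198 205 193 141 104  87
129 104 143 194 214 206 210 176 175 172 177 179 179 180 181 179 173 176 173 200 204 203 190 121 103  83
140 103 136 203 222 216 206 175 174 177 179 179 179 181 180 179 183 175 177
[... 741 characters left out ...]
 83  83  80  91
 75  83  98  98  98  98  99  98  98  98  98  97  97  97  96  96  97  97  97  97  97  97  97  98  89  91
 57  89 101 101 102 102 101 100 101 102 106 110 108 106 105 103 104 107 106 105 105 105 104 103  94  76
 37 104 105 106 106 106 105 106 110 111 116 123 123 122 121 121 122 123 124 123 123 123 117 113 113  76
 31 100 103 103 102 103 103 112 118 118 119 126 132 140 144 145 145 145 145 145 170 168 130 119 119  72
 23  69  71  70  70  70  71  79  80  81  83  83  83  85  93  99 101 100 100 114 148 142 117  87  84  56
t 67.4 pos [ 0.4969 -0.1309  0.1521] yaw -2.96 open 0.919 F [ 0.3 -1.   0.2] grip 0.0
[ 0.507  0.008  0.15  -2.9  ] dr [-0.01, 0.02, -0.01] xyz [0.29, -13.98, 0.22]
```

Call:
send_rows(dr=[[0,0,0],[0,0,0],[0,0,0],[0,0,0],[0,0,0],[0,0,0],[0,0,0],[0,0,0]], xyz=[[0.1,-4,0],[0.2,-9,0],[0.3,-14,0],[0.3,-14,0],[0.3,-14,2],[0.3,-14,4],[0.3,-14,6],[0.3,-14,6.5]], jaw=[70,50,45,45,45,45,45,45])

```text
time_s: 68.4
eef_pos: [0.5065, 0.0077, 0.0865]
eef_rot: [-0.0, 1.0, -0.026, -0.002]
wrist_force: [1.0, -0.6, -1.0]
opening: 0.446
grasp_force: 0.0
```

Call:
send_rows(dr=[[0,0,0],[0,0,0],[0,0,0],[0,0,0],[0,0,0],[0,0,0],[0,0,0],[0,0,0]], xyz=[[0,0,0],[0,0,0],[0,0,0],[0,0,0],[0,0,0],[0,0,0],[0,1,0],[0,2,0]], jaw=[25,5,0,0,0,0,0,0])

```text
time_s: 69.4
eef_pos: [0.5072, -0.0109, 0.0889]
eef_rot: [-0.001, 1.0, -0.026, 0.001]
wrist_force: [-1.4, 3.4, 7.0]
opening: 0.118
grasp_force: 61.3
```

Call:
send_rows(dr=[[0,0,0],[0,0,0],[0,0,0],[0,0,0],[0,0,0],[0,0,0],[0,0,0],[0,0,0]], xyz=[[0,2,0],[0,4,0],[0,6,0],[0,8,0],[0,9.5,0],[0,10.5,0],[0,11.2,0],[0,11.6,0]], jaw=[0,0,0,0,0,0,0,0])

```text
time_s: 70.4
eef_pos: [0.5012, -0.1272, 0.0889]
eef_rot: [-0.0, 1.0, -0.026, 0.001]
wrist_force: [-1.5, 2.4, 6.9]
opening: 0.117
grasp_force: 61.4
```

Call:
send_rows(dr=[[0,0,0],[0,0,0],[0,0,0],[0,0,0],[0,0,0],[0,0,0],[0,0,0],[0,0,0]], xyz=[[0,0.2,0],[0,0.4,0],[0,0.6,0],[0,0.7,0],[0,0.8,0],[0,0.8,0],[0,0.8,0],[0,0.8,0]], jaw=[0,0,0,0,0,0,0,0])

```text
time_s: 71.4
eef_pos: [0.5009, -0.1314, 0.0889]
eef_rot: [-0.003, 1.0, -0.026, 0.001]
wrist_force: [1.0, 16.5, 12.7]
opening: 0.117
grasp_force: 61.9
```

Call:
send_rows(dr=[[0,0,0],[0,0,0],[0,0,0],[0,0,0],[0,0,0],[0,0,0],[0,0,0],[0,0,0]], xyz=[[0,-0.35,0],[0,-0.35,0],[0,-0.35,0],[0,-0.35,0],[0,-0.35,-3],[-0.5,3,-5],[-1.2,8,-5],[-1.6,10.4,-5]], jaw=[0,20,45,45,45,45,20,0])

```text
time_s: 72.4
eef_pos: [0.4787, -0.2408, 0.1386]
eef_rot: [0.001, 1.0, -0.027, 0.001]
wrist_force: [-0.1, -0.2, 0.7]
opening: 0.036
grasp_force: 0.0
```

Call:
send_rows(dr=[[0,0,0],[0,0,0],[0,0,0],[0,0,0],[0,0,0],[0,0,0],[0,0,0],[0,0,0]], xyz=[[0,0,1],[0,0,2],[0,0,3],[0,0,4],[0,0,4.5],[0,0,4.8],[0,0,4.8],[0,0,4.8]], jaw=[0,0,0,0,0,0,0,0])

```text
time_s: 73.4
eef_pos: [0.4791, -0.2386, 0.0905]
eef_rot: [0.0, 1.0, -0.026, 0.0]
wrist_force: [-0.1, -0.0, -0.4]
opening: -0.0
grasp_force: 0.0
```

Run:
```python
from h import *
im,c=snap("wrist"); cv2.imwrite("pics/k1.png",im); knob(c,im)
g=cv2.cvtColor(im,cv2.COLOR_BGR2HSV); m=cv2.inRange(g,(105,150,80),(125,255,255)); n,l,s,ce=cv2.connectedComponentsWithStats(m); i=1+np.argmax(s[1:,4]); print(ray(c,ce[i],.0795))
t=ray(c,proj(c,(.5009,-.1314,.1045)),.1); print(im[tuple(proj(c,(.525,-.1314,.1045)).astype(int)[::-1])] if 0 else '')
go((.479,-.2385,.0725,-2.9))
```

```text
h.py:45: RuntimeWarning: Mean of empty slice.
  m=P.mean(0); print("knob centre~",C.round(4)[:2],"n",len(w),"pointer at",(m-[.5735,-.1345,.115])[:2].round(4),"ang",np.degrees(np.arctan2(m[1]+.1345,m[0]-.5735)).round(1))
  ret = ret.dtype.type(ret / rcount)
Traceback (most recent call last):
  File "h.py", line 45, in knob
    m=P.mean(0); print("knob centre~",C.round(4)[:2],"n",len(w),"pointer at",(m-[.5735,-.1345,.115])[:2].round(4),"ang",np.degrees(np.arctan2(m[1]+.1345,m[0]-.5735)).round(1))
                                                                                                                                              ~^^^
IndexError: invalid index to scalar variable.
```

Call:
send_rows(dr=[[0,0,0],[0,0,0],[0,0,0],[0,0,0],[0,0,0],[0,0,0],[0,0,0],[0,0,0]], xyz=[[0,0,0.5],[0,0,0.9],[0,0,1.2],[0,0,1.3],[0,0,1.4],[0,0,1.45],[0,0,1.5],[0,0,1.5]], jaw=[0,0,0,0,0,0,0,0])

```text
time_s: 74.45
eef_pos: [0.479, -0.2384, 0.0752]
eef_rot: [0.0, 1.0, -0.026, 0.0]
wrist_force: [-0.5, 0.1, 0.6]
opening: 0.002
grasp_force: 0.4
```

Call:
send_rows(dr=[[0,0,0],[0,0,0],[0,0,0],[0,0,0],[0,0,0],[0,0,0],[0,0,0],[0,0,0]], xyz=[[0,0,0.05],[0,0,0.1],[0,0,0.15],[0,0,0.2],[0,0,0.25],[0,0,0.28],[0,0,0.28],[0,0,0.28]], jaw=[0,0,0,0,0,0,0,0])

```text
time_s: 75.45
eef_pos: [0.479, -0.2386, 0.0744]
eef_rot: [0.0, 1.0, -0.026, -0.0]
wrist_force: [-7.2, 4.8, 19.5]
opening: 0.003
grasp_force: 9.9
```

Call:
send_rows(dr=[[0,0,0],[0,0,0],[0,0,0],[0,0,0],[0,0,0],[0,0,0],[0,0,0],[0,0,0]], xyz=[[0,0,-2],[0,0,-5],[0,0,-9],[0,0,-13],[0,-4,-16],[0,-8,-18],[0,-10,-18],[0,-10,-18]], jaw=[0,0,0,0,0,0,0,0])

```text
time_s: 76.45
eef_pos: [0.4838, -0.1374, 0.2515]
eef_rot: [-0.0, 1.0, -0.025, -0.0]
wrist_force: [0.3, -0.9, 0.0]
opening: 0.001
grasp_force: 0.0
```

Run:
```python
from h import *
go(); ctrl.camera("wrist")
im,c=snap("wrist"); cv2.imwrite("pics/f1.png",im)
g=cv2.cvtColor(im,cv2.COLOR_BGR2GRAY)
for x in(.49,.51): # brightness profile across the bar, at bar-top level
    print(x,[(round(y,3),int(g[tuple(proj(c,(x-.05*(y+.13),y,.1045)).round().astype(int)[::-1])])) for y in np.arange(-.165,-.095,.005)])
k=proj(c,(.5725,-.1345,.115)).astype(int); print(k,"pointer +x/-x",g[tuple(proj(c,(.582,-.135,.115)).astype(int)[::-1])],g[tuple(proj(c,(.563,-.134,.115)).astype(int)[::-1])])
tins("wrist",amin=500); tins("top",amin=100)
```

```text
t 76.45 pos [ 0.4838 -0.1374  0.2515] yaw -2.84 open 0.001 F [ 0.3 -0.9  0. ] grip 0.0
0.49 [(np.float64(-0.165), 137), (np.float64(-0.16), 138), (np.float64(-0.155), 137), (np.float64(-0.15), 140), (np.float64(-0.145), 157), (np.float64(-0.14), 79), (np.float64(-0.135), 31), (np.float64(-0.13), 43), (np.float64(-0.125), 30), (np.float64(-0.12), 129), (np.float64(-0.115), 120), (np.float64(-0.11), 120), (np.float64(-0.105), 121), (np.float64(-0.1), 138), (np.float64(-0.095), 142)]
0.51 [(np.float64(-0.165), 130), (np.float64(-0.16), 127), (np.float64(-0.155), 125), (np.float64(-0.15), 124), (np.float64(-0.145), 124), (np.float64(-0.14), 38), (np.float64(-0.135), 29), (np.float64(-0.13), 30), (np.float64(-0.125), 32), (np.float64(-0.12), 120), (np.float64(-0.115), 119), (np.float64(-0.11), 121), (np.float64(-0.105), 139), (np.float64(-0.1), 141), (np.float64(-0.095), 139)]
[245  77] pointer +x/-x 201 51
top ell [ 16.6 196.6] [34.8 40. ] xy [0.4786 1.0179]
top ell [280.8 182.1] [ 67.1 103.6] xy [ 0.5663 -0.0877]
top ell [373.2 145.5] [16.9 26.9] xy [ 0.7358 -0.4801]
```

```bash
python3 -c "
from bench import ctrl
print(ctrl.hand_in())"
```

```text
the job is handed in; nothing more can be done
None
```

The job is handed in at about 76 s: background count pressed with the turret empty and the cover home, three tins standing in turret places of their own, cover home again on a click, green key pressed. Both keys were pressed at about 19 N. I saw no display change after the blue press and did not check it after the green, so I'm inferring from the force that both keys registered.

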